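# Hook the serving board out from under the dish rack and build the snack tower

## Task

Snack time in the camper: the round serving board has been pushed back under the dish rack, so pick up the orange hook tool, drop its hook into the board's steel loop and drag the board out until it lies wholly clear in front of the rack, without touching the board with the gripper while it is still under the rack. Then build the snack tower squarely on the middle of the board: the dark rye round at the bottom, then every cheese round there is, in any order, and the pale wheat round last on top. The hook tool must end standing in the middle of its blue pad, and the cup, bowl and butter dish must stay where they are.

Things in the scene. Friction and masses are not known exactly. Their poses are not given: they have to be found in the camera images.
- rack: dish rack fixed on the counter: five wooden slats along y, on four thin posts. 540 mm along y, 190 mm deep in x, slat undersides 164 mm and tops 176 mm above the counter, open below. Origin on the counter below the middle of its front edge (the edge nearest the robot); x points away from the robot, so what is under it has positive x in its frame
- board_top (a point): loose round wooden serving board, 140 mm across, 12 mm thick, 0.3 to 0.65 kg, a steel loop handle sticking out along its -x. The point is the centre of its top face (12 mm above the counter); z up. Under the rack at the start; wholly clear in front of it once this point is 70 mm in front of the rack's front edge
- loop (a point): middle of the opening of the board's loop handle, 90 mm from the board's centre along its -x, 22 mm above the counter. The opening is 40 mm (x) by 82 mm (y); the loop is an 8 mm round bar, top 26 mm and underside 18 mm above the counter; its cross bar (along y) lies 24 mm from this point on the -x side. Axes as the board's
- hook_grip (a point): hook tool (0.2 kg), upright on its pad: orange block 105 mm long (x), 26 wide, 50 high; from its front a flat steel arm (underside 38 mm above the tool's foot) runs to a down-turned flat hook 28 mm wide, 6 thick, reaching down to the block's underside. The point: where to grip, 25 mm above the underside; the block runs from 67 mm behind to 38 mm ahead of it. x to the hook, z up
- hook_tip (a point): middle of the lower end of the hook tool's down-turned hook, 92 mm ahead of hook_grip and 25 mm lower. Axes as the tool's
- pad_mid (a point): flat blue pad fixed on the counter, 190 mm by 90 mm, 3 mm thick, the hook tool's place; the point is the middle of its top face, x along its length
- rye_mid (a point): dark brown rye round, hard and rigid, 64 mm across and 16 mm thick, lying flat on the counter at the start. The point is its centre, half-way up (8 mm above its underside); z is its axis, up; either face may end up on top
- wheat_mid (a point): pale tan wheat round with dark seeds on top, hard and rigid, 64 mm across and 16 mm thick, lying flat on the counter at the start. The point is its centre, half-way up (8 mm above its underside); z is its axis, up; either face may end up on top
- cheese1_mid (a point): yellow cheese round, rigid, 64 mm across and 16 mm thick, lying flat on the counter at the start. The point is its centre, half-way up (8 mm above its underside); z is its axis, up; either face may end up on top. Three or four cheese rounds are there; this one may be absent
- cheese2_mid (a point): yellow cheese round, rigid, 64 mm across and 16 mm thick, lying flat on the counter at the start. The point is its centre, half-way up (8 mm above its underside); z is its axis, up; either face may end up on top. Three or four cheese rounds are there; this one may be absent
- cheese3_mid (a point): yellow cheese round, rigid, 64 mm across and 16 mm thick, lying flat on the counter at the start. The point is its centre, half-way up (8 mm above its underside); z is its axis, up; either face may end up on top. Three or four cheese rounds are there; this one may be absent
- cheese4_mid (a point): yellow cheese round, rigid, 64 mm across and 16 mm thick, lying flat on the counter at the start. The point is its centre, half-way up (8 mm above its underside); z is its axis, up; either face may end up on top. Three or four cheese rounds are there; this one may be absent
- cup: steel camping cup, 80 mm across, 75 mm high, a bystander; origin at the centre of its underside
- bowl: white melamine bowl, 140 mm across, 55 mm high, a bystander; origin at the centre of its underside
- butter: wooden butter dish with a glass lid, 100 by 150 mm, 77 mm high, a bystander; origin at the centre of its underside
Things that resemble listed ones, but are neither listed nor needed, are in the scene too. What is shaped like the part that bears cheese4_mid but purple or turquoise is not meant.

How it is judged (in metres and radians):
On the way, in this order (a step that is already met when the one before it is completed fails the run):
1. the hook is down inside the board's loop while the board is still under the rack (x of hook_tip in the frame of loop between -0.026 and 0.026 m and y of hook_tip in the frame of loop between -0.045 and 0.045 m and z of hook_tip in the frame of loop below -0.004 m and x of board_top in the frame of rack above 0 m), for 0.1 s.
2. the board is dragged clear in front of the rack with the hook in its loop (x of hook_tip in the frame of loop between -0.026 and 0.026 m and y of hook_tip in the frame of loop between -0.045 and 0.045 m and z of hook_tip in the frame of loop below -0.004 m and x of board_top in the frame of rack below -0.068 m), for 0.1 s.
3. the rye round lies flat on the middle of the board (horizontal distance between rye_mid and board_top below 0.014 m and angle between the z axis of rye_mid and the z axis of board_top, either way round below 0.12 rad and z of rye_mid in the frame of board_top between 0.004 and 0.013 m and contact force between the fingers and rye below 0.3 N), for 0.2 s.
4. all the cheese rounds are stacked on the rye round (horizontal distance between each of cheese1_mid, cheese2_mid, cheese3_mid, cheese4_mid and board_top below 0.014 m and angle between the z axis of each of cheese1_mid, cheese2_mid, cheese3_mid, cheese4_mid and the z axis of board_top, either way round below 0.12 rad and z of cheese1_mid in the frame of board_top between 0.018 and 0.08 m and z of cheese2_mid in the frame of board_top between 0.018 and 0.08 m and z of cheese3_mid in the frame of board_top between 0.018 and 0.08 m and z of cheese4_mid in the frame of board_top between 0.018 and 0.08 m and contact force between the fingers and cheese1 below 0.3 N and contact force between the fingers and cheese2 below 0.3 N and contact force between the fingers and cheese3 below 0.3 N and contact force between the fingers and cheese4 below 0.3 N), for 0.2 s.
5. the wheat round lies on top (horizontal distance between wheat_mid and board_top below 0.014 m and angle between the z axis of wheat_mid and the z axis of board_top, either way round below 0.12 rad and z of wheat_mid in the frame of board_top above 0.064 m and contact force between the fingers and wheat below 0.3 N), for 0.2 s.
At the end, for the whole second after the job is handed in: Board centre 68 mm or more in front of the rack; rye on the board, cheeses on it, wheat on top, each within 14 mm of the board centre and 0.12 rad of level; hook tool upright within 45 mm of the middle of its pad; all released and at rest (x of board_top in the frame of rack below -0.068 m and horizontal distance between each of rye_mid, cheese1_mid, cheese2_mid, cheese3_mid, cheese4_mid, wheat_mid and board_top below 0.014 m and angle between the z axis of each of rye_mid, cheese1_mid, cheese2_mid, cheese3_mid, cheese4_mid, wheat_mid and the z axis of board_top, either way round below 0.12 rad and z of rye_mid in the frame of board_top between 0.004 and 0.013 m and z of cheese1_mid in the frame of board_top between 0.018 and 0.08 m and z of cheese2_mid in the frame of board_top between 0.018 and 0.08 m and z of cheese3_mid in the frame of board_top between 0.018 and 0.08 m and z of cheese4_mid in the frame of board_top between 0.018 and 0.08 m and z of wheat_mid in the frame of board_top above 0.064 m and horizontal distance between hook_grip and pad_mid below 0.045 m and angle between hook_grip's own z axis and vertical below 0.12 rad and height (world z) of hook_grip below 0.034 m and linear speed of each of rye, wheat, cheese1, cheese2, cheese3, cheese4, board, hook below 0.02 m/s); the robot touches nothing.
It fails at once if the gripper touches the board while it is still under the rack (contact force between the fingers and board above 1 N and x of board_top in the frame of rack above -0.04 m).
It fails at once if a bystander is moved more than 30 mm (distance of any of cup, bowl, butter from where it was at the start of the episode above 0.03 m).
Of cheese1, cheese2, cheese3, cheese4 only 3 to 4 are there at a start; the rules pass over those that are not, and their reading is None.
At some moment in a run one of rye, wheat, cheese1, cheese2, cheese3, cheese4 may be knocked a few centimetres aside while the robot is not near it.
Once in a run the grip may slacken for a moment while it holds something.
It also fails if it takes over 210 s, if anything falls off the work surface, if the arm or the gripper's body presses on something with over 40 N, if the wrist force passes 120 N, or if a joint passes its speed limit or range.

## Robot

A 6-joint arm with a two-finger parallel gripper is mounted at the origin on the work surface. World frame = base frame: x ahead of the robot, y to its left, z up, the work surface at z = 0. Lengths are in mm, angles in rad, forces in N, time in s.
With the tool pointing down it reaches from about 350 to 975 mm from the base axis. Payload 7.1 kg.
Tool frame: the origin (TCP) lies on the centre line of the jaws, within the pads' length; the fingertips stand 14 mm ahead of it and the grasp point (between the pads) lies 5 mm behind it; x points along the fingers, z is the direction in which the jaws open and shut, and the axes are right-handed (so a half turn about x gives the same grasp; the last joint's range is limited). The gripper opens to 88 mm and grips with 3 to 60 N. Pads are 20 mm wide; open, the fingers measure 115 mm over their backs; the gripper's body (75 mm by 178 mm) begins 61 mm behind the grasp point.
Start: joints at [1.268, 0.423, 1.63, -0, 1.089, -0.019], TCP at [174.972, 599.991, 236.675] pointing down, gripper open.
Joint ranges: [-3, 3], [-0.9, 2.11], [0.09, 2.58], [-1.31, 4.45], [0.11, 2.69], [-2.54, 2.54]. Speed limits (rad/s): [2.39, 2.39, 3.01, 3.14, 3.14, 3.14].

## Interface

Orientations are given as a rotation vector (axis times angle).
In Python, from workcell import ctrl gives the robot as it stands.
- The arm moves only by the tool servo_tool, never from a script. Its argument "plan" is a list that holds one entry, the list of rows, each a list of 7 numbers: the shift along the tool's x, y, z in cm, then the turn, a rotation vector about the tool's x, y, z in rad, then the finger opening in cm, from 0 to 8.78. A call has 1 to 8 rows; each row is the pose to reach, as a shift and turn from the pose commanded when the call began, along the tool's axes at that moment; what a row does not reach only later rows make up. A row lasts 1/12 s, in which the tool goes at most 41.7 mm and 7.16 degrees, less where a joint would pass 70% of its speed; a pose out of reach is approached as far as the arm can. A call with a gripper value outside its range is refused whole. The fingers move at their own pace and stop on an object; the grip force is fixed at half the most. Time passes only in rows, so rows that repeat a pose let the fingers close. It gives the time, the measured TCP pose, the force and the opening at its end, in the units of the state.
- ctrl.get_obs(): the state, without advancing time (a new reading comes with each control period).
- ctrl.get_image(name): name is "scene" or "top" or "wrist"; returns the picture (384x512x3 uint8, red, green, blue); there is no depth.
- ctrl.calibration(name): a dict with "K" (3x3 intrinsics, pixels), "dist" ([k1, k2, p1, p2, k3] as OpenCV has them; the pictures are not rectified), "view" (4x4, takes a point from world to camera coordinates). Camera axes: x right, y up, looking along -z (the intrinsics and any distortion apply to the point x, -y, -z); pixel columns grow to the right and rows downward; lengths in mm; the calibration is good to about 2 mm. A picture is of the moment at which its call begins: read the wrist's pose just before it. calibration takes no time and is no camera call; for the wrist camera it gives the pose at the moment of the call.
- ctrl.close_job(): hands the job in, once; it reports no verdict.
The state is a dict: "t": time; "qpos": joint angles; "qvel": joint speeds; "joint_torque": joint torques, N m; "ee_pos": TCP position; "orientation": TCP orientation; "ft_force": force on the tool from outside, world axes, zero at the start; "moment": the same for the moment, N m; "width": finger opening in mm.
Only numpy, scipy, OpenCV 4.12 (cv2) and the standard library are available. Lean on these libraries where they do the work, as an engineer would, in place of code of your own. Each camera call takes 0.05 s, during which the arm holds its last target.

## Working session

There is one attempt and no reset: what is moved stays moved. The work goes in short steps, Python scripts to look and compute and a tool call to move; the robot and the scene stay as the last step left them, time stands still between calls to the robot, and variables do not carry over. Pictures are saved under pics/ and viewed, and the job is handed in when it is done.

Besides the shell and the picture viewer there is one more tool, called after "Request:" as a command line: name --argument value ..., lists and objects as JSON in quotes. servo_tool: Moves the arm, as the interface text tells. Its arguments: {"type":"object","properties":{"plan":{"type":"array","items":{"type":"array","items":{"type":"array","items":{"type":"number"}}}}},"required":["plan"]}

```bash
ls; mkdir -p pics
python3 - <<'E'
from workcell import ctrl
import cv2,numpy as np
np.set_printoptions(precision=3,suppress=True)
print(ctrl.get_obs())
for n in ["scene","top","wrist"]:
    c=ctrl.calibration(n);print(n,c)
    cv2.imwrite(f"pics/{n}0.png",ctrl.get_image(n)[:,:,::-1])
E
```

```text
pics
{'t': 0.0, 'qpos': array([ 1.268,  0.424,  1.631,  0.   ,  1.089, -0.019]), 'qvel': array([-0.001,  0.001, -0.   ,  0.001, -0.   ,  0.   ]), 'joint_torque': array([  0.   , -54.462, -27.367,   0.064,   0.023,  -0.   ]), 'ee_pos': array([174.814, 599.502, 235.912]), 'orientation': array([-0.999,  1.331,  0.997]), 'ft_force': array([ 0.303, -0.605, -0.159]), 'moment': array([ 0.031, -0.035,  0.045]), 'width': 87.83524564712378}
scene {'K': array([[424.931,   0.   , 248.053],
       [  0.   , 424.931, 190.087],
       [  0.   ,   0.   ,   1.   ]]), 'dist': array([-0.129,  0.   ,  0.   ,  0.   ,  0.   ]), 'view': array([[    0.858,     0.514,    -0.003,  -423.701],
       [   -0.304,     0.513,     0.803,   144.115],
       [    0.414,    -0.688,     0.596, -1558.119],
       [    0.   ,     0.   ,     0.   ,     1.   ]])}
top {'K': array([[397.385,   0.   , 263.539],
       [  0.   , 397.385, 192.966],
       [  0.   ,   0.   ,   1.   ]]), 'dist': array([-0.074,  0.   ,  0.   ,  0.   ,  0.   ]), 'view': array([[    0.029,    -1.   ,     0.004,   -42.141],
       [    0.998,     0.03 ,     0.061,  -490.742],
       [   -0.061,     0.003,     0.998, -1264.305],
       [    0.   ,     0.   ,     0.   ,     1.   ]])}
wrist {'K': array([[333.097,   0.   , 257.85 ],
       [  0.   , 333.097, 198.082],
       [  0.   ,   0.   ,   1.   ]]), 'dist': array([-0.07,  0.  ,  0.  ,  0.  ,  0.  ]), 'view': array([[   0.279,    0.96 ,   -0.001, -623.962],
       [  -0.926,    0.268,   -0.267,   32.969],
       [  -0.256,    0.075,    0.964, -389.935],
       [   0.   ,    0.   ,    0.   ,    1.   ]])}
```

View pics/scene0.png

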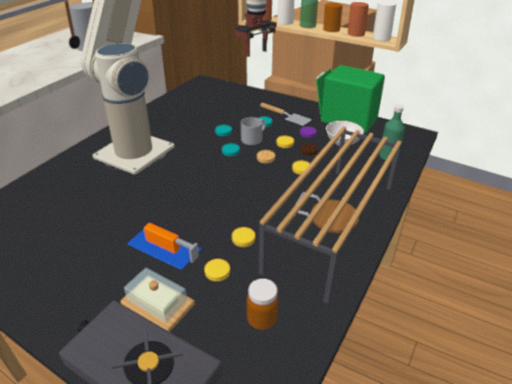

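View pics/top0.png

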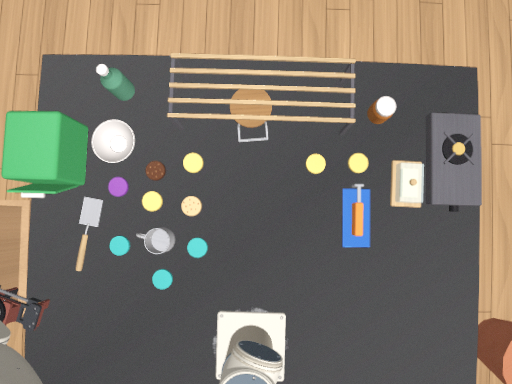

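View pics/wrist0.png

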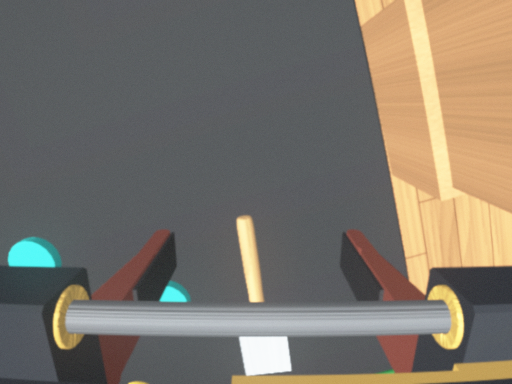

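```bash
cat > h.py <<'E'
from workcell import ctrl
import cv2,numpy as np
from scipy.spatial.transform import Rotation as Ro
np.set_printoptions(precision=2,suppress=True)
def snap(n,f=None):
    c=ctrl.calibration(n); im=ctrl.get_image(n)[:,:,::-1].copy()
    if f: cv2.imwrite(f"pics/{f}.png",im)
    return im,c
def ray(c,uv):
    p=cv2.undistortPoints(np.array([[uv]],float),c["K"],c["dist"])[0,0]
    V=c["view"];R=V[:3,:3];t=V[:3,3]
    d=R.T@np.array([p[0],-p[1],-1.]);return -R.T@t,d/np.linalg.norm(d)
def onz(c,uv,z):
    o,d=ray(c,uv);return o+d*(z-o[2])/d[2]
def tri(cs,uvs):
    A=np.zeros((3,3));b=np.zeros(3)
    for c,u in zip(cs,uvs):
        o,d=ray(c,u);P=np.eye(3)-np.outer(d,d);A+=P;b+=P@o
    x=np.linalg.solve(A,b)
    e=[np.linalg.norm(np.cross(x-ray(c,u)[0],ray(c,u)[1])) for c,u in zip(cs,uvs)]
    return x,e
def proj(c,X):
    V=c["view"];p=V[:3,:3]@np.asarray(X,float)+V[:3,3];p=p*[1,-1,-1]
    return cv2.projectPoints(p[None],np.zeros(3),np.zeros(3),c["K"],c["dist"])[0][0,0]
H=dict(yellow=([22,140,100],[34,255,255]),turq=([80,100,80],[98,255,255]),purple=([130,100,50],[160,255,255]),orange=([5,190,120],[17,255,255]),blue=([105,150,60],[125,255,255]))
def blobs(im,col,amin=30):
    hsv=cv2.cvtColor(im,cv2.COLOR_BGR2HSV)
    lo,hi=H[col] if isinstance(col,str) else col
    m=cv2.inRange(hsv,np.array(lo),np.array(hi))
    n,l,s,ce=cv2.connectedComponentsWithStats(m)
    return [(ce[i],s[i]) for i in range(1,n) if s[i,4]>=amin],m
def pose():
    o=ctrl.get_obs();return o["ee_pos"],Ro.from_rotvec(o["orientation"]).as_matrix(),o
def delta(target,yaw=None):
    """shift cm in tool axes; yaw: direction (rad, world) of jaw axis z"""
    p,R,o=pose()
    s=R.T@(np.asarray(target)-p)/10
    r=None
    if yaw is not None:
        z=np.array([np.cos(yaw),np.sin(yaw),0]);
        if z@R[:,2]<0:z=-z
        x=np.array([0,0,-1.]);T=np.stack([x,np.cross(z,x),z],1)
        r=Ro.from_matrix(R.T@T).as_rotvec()
    print("pos",p,"shift cm",s,"turn",r);return s,r
E
python3 - <<'E'
from h import *
print(pose()[1])
c={n:ctrl.calibration(n) for n in("top","scene")}
im={n:cv2.imread(f"pics/{n}0.png") for n in c}
for col in ["yellow","orange","blue"]:
    for n in c:
        for ce,s in blobs(im[n],col)[0]: print(col,n,ce,s, onz(c[n],ce,16))
hsv=cv2.cvtColor(im["top"],cv2.COLOR_BGR2HSV)
for u,v in [(155,170),(191,206),(250,100),(250,140)]: print(u,v,hsv[v,u])
for n,(x0,y0,x1,y1),k in [("top",(90,130,230,290),5),("top",(220,80,390,260),4)]:
    cv2.imwrite(f"pics/crop{x0}.png",cv2.resize(im[n][y0:y1,x0:x1],None,fx=k,fy=k,interpolation=cv2.INTER_CUBIC)[:600*2])
E
```

```text
[[-0.   -0.96  0.28]
 [-0.    0.28  0.96]
 [-1.    0.   -0.  ]]
yellow scene [284.63 141.17] [276 135  18  13 191] [459.93 322.17  16.  ]
yellow scene [299.47 166.09] [292 160  18  15 176] [579.96 197.16  16.  ]
yellow scene [242.99 236.41] [231 227  25  20 390] [ 597.28 -199.82   16.  ]
yellow scene [216.66 269.32] [204 258  26  23 480] [ 603.81 -337.89   16.  ]
orange scene [330.15  15.58] [324   3  18  28 287] [ -97.09 2183.87   16.  ]
orange scene [161.18 236.67] [144 223  35  29 568] [ 404.38 -316.84   16.  ]
orange scene [255.22 312.83] [247 298  24  30 329] [ 754.88 -404.26   16.  ]
blue top [355.28 218.52] [ 342  189   28   58 1050] [ 418.04 -325.42   16.  ]
blue scene [160.43 251.69] [127 230  63  40 863] [ 440.67 -363.11   16.  ]
155 170 [ 11 126 148]
191 206 [ 23  67 255]
250 100 [ 18  78 248]
250 140 [108   6 201]
```

Run:
```python
from h import *
c={n:ctrl.calibration(n) for n in("top","scene")}
im={n:cv2.imread(f"pics/{n}0.png") for n in c}
h=cv2.cvtColor(im["top"],cv2.COLOR_BGR2HSV)
for u,v in [(193,162),(358,163),(358,218),(155,170),(191,206),(250,110)]: print(u,v,h[v,u])
```

```text
193 162 [ 30  84 255]
358 163 [ 29  94 255]
358 218 [ 17 150 255]
155 170 [ 11 126 148]
191 206 [ 23  67 255]
250 110 [ 16 121 204]
```

View pics/crop90.png

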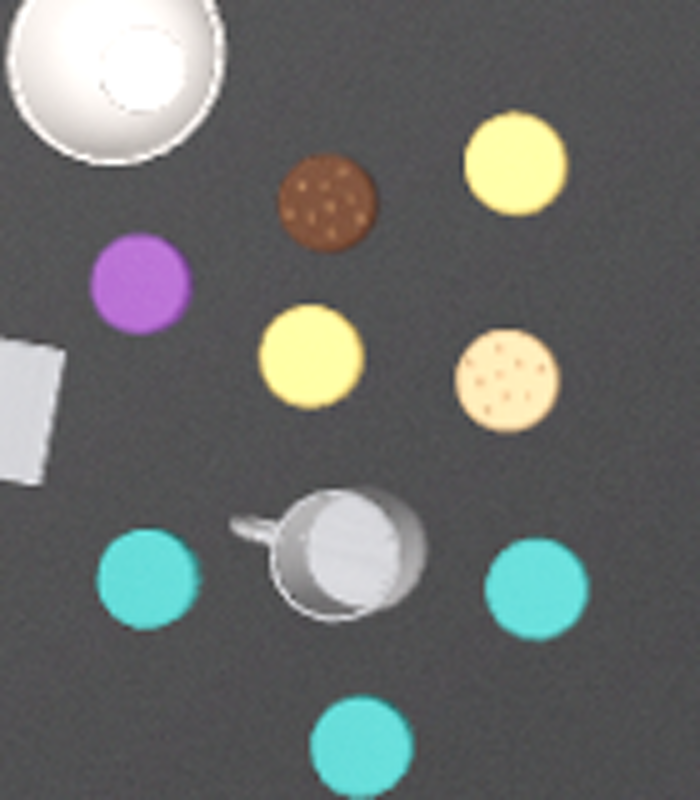

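View pics/crop220.png

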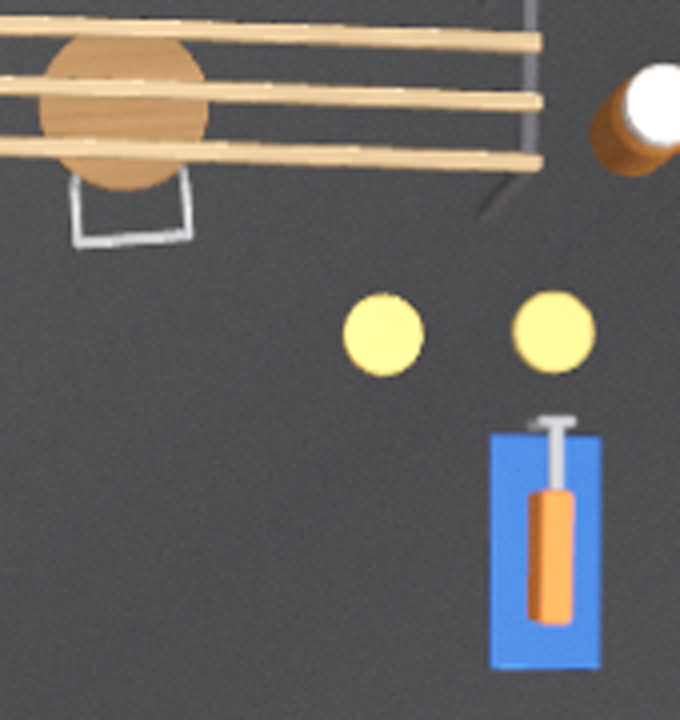

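Candidates: orange hook tool (358,218) on the blue pad vs the orange jar (381,110). The cheeses are the four yellow rounds at (193,162), (152,201), (316,163) and (358,163); purple (118,187) and turquoise (119,245), (197,248), (162,280) don't match. Rye is the brown round at (155,170), wheat the pale one at (191,206). The crops confirm these choices, with the board at (250,108) and its loop below it.

```bash
cat >> h.py <<'E'
H["yellow"]=([26,60,120],[34,255,255])
H["wheat"]=([12,40,150],[25,200,255])
H["rye"]=([3,60,40],[15,200,200])
def near(im,col,uv,r=22):
    m=np.zeros(im.shape[:2],np.uint8);cv2.circle(m,(int(uv[0]),int(uv[1])),r,255,-1)
    _,k=blobs(im,col);k=k&m
    k=cv2.morphologyEx(k,cv2.MORPH_CLOSE,np.ones((3,3),np.uint8))
    cs=cv2.findContours(k,cv2.RETR_EXTERNAL,cv2.CHAIN_APPROX_NONE)[0]
    if not cs: return None
    q=max(cs,key=cv2.contourArea)
    return cv2.fitEllipse(q)
E
python3 - <<'E'
from h import *
c={n:ctrl.calibration(n) for n in("top","scene")}
im={n:cv2.imread(f"pics/{n}0.png") for n in c}
for nm,col,a,b in [("A","yellow",(193,162),(301,167)),("B","yellow",(152,201),(285,141)),("C","yellow",(316,163),(243,236)),("D","yellow",(358,163),(217,269)),("rye","rye",(155,170),(309,149)),("wheat","wheat",(191,206),(266,156))]:
    ea=near(im["top"],col,a);eb=near(im["scene"],col,b,18)
    print(nm,ea,onz(c["top"],ea[0],16)[:2]); 
    if eb: print("   ",eb[0],eb[1],onz(c["scene"],eb[0],12)[:2],tri([c["top"],c["scene"]],[ea[0],eb[0]]))
# hook top orange, pad corners
k4=lambda u,v:(220+u/4,80+v/4)
print("pad", [onz(c["top"],k4(*p),3)[:2] for p in [(490,436),(602,437),(600,668),(490,668)]])
print("block top", [onz(c["top"],k4(*p),53)[:2] for p in [(541,491),(574,491),(573,624),(541,625)]])
print("hook end", onz(c["top"],k4(557,418),46), )
print("loop", [onz(c["top"],k4(*p),22)[:2] for p in [(77,243),(189,236)]])
print("board", [onz(c["top"],k4(*p),12)[:2] for p in [(40,107),(208,107),(125,190)]])
print("rack front",[onz(c["top"],k4(*p),176)[:2] for p in [(0,155),(541,171)]], onz(c["top"],(168,121),176))
E
```

```text
Traceback (most recent call last):
  File "h.py", line 55, in near
    return cv2.fitEllipse(q)
           ~~~~~~~~~~~~~~^^^
cv2.error: OpenCV(4.12.0) /io/opencv/modules/imgproc/src/shapedescr.cpp:361: error: (-201:Incorrect size of input array) There should be at least 5 points to fit the ellipse in function 'fitEllipseNoDirect'
```

Run:
```python
from h import *
c={n:ctrl.calibration(n) for n in("top","scene")}
im={n:cv2.imread(f"pics/{n}0.png") for n in c}
h=cv2.cvtColor(im["scene"],cv2.COLOR_BGR2HSV);print(h[149,309],h[156,266],h[141,285])
H["rye"]=([0,60,25],[18,255,200])
H["yellow"]=([22,60,120],[34,255,255])
for nm,col,a,b in [("A","yellow",(193,162),(301,167)),("B","yellow",(152,201),(285,141)),("C","yellow",(316,163),(243,236)),("D","yellow",(358,163),(217,269)),("rye","rye",(155,170),(309,149)),("wheat","wheat",(191,206),(266,156))]:
  try:
    ea=near(im["top"],col,a);eb=near(im["scene"],col,b,18)
    print(nm,np.array(ea[0]),np.array(ea[1]),onz(c["top"],ea[0],16)[:2]); 
    print("   ",eb[0],eb[1],onz(c["scene"],eb[0],12)[:2],tri([c["top"],c["scene"]],[ea[0],eb[0]]))
  except Exception as e: print(nm,'fail')
k4=lambda u,v:(220+u/4,80+v/4)
print("pad", [onz(c["top"],k4(*p),3)[:2] for p in [(490,436),(602,437),(600,668),(490,668)]])
print("block top", [onz(c["top"],k4(*p),53)[:2] for p in [(541,491),(574,491),(573,624),(541,625)]])
print("hook end", onz(c["top"],k4(557,418),46), )
print("loop", [onz(c["top"],k4(*p),22)[:2] for p in [(77,243),(189,236)]])
print("board", [onz(c["top"],k4(*p),12)[:2] for p in [(40,107),(208,107),(125,190)]])
print("rack front",[onz(c["top"],k4(*p),176)[:2] for p in [(0,155),(541,171)]], onz(c["top"],(168,121),176))
```

```text
[  9 155  74] [ 17 140 212] [ 25 198 230]
A [192.66 162.25] [19.56 20.26] [584.5  204.77]
    (299.4606628417969, 166.12612915039062) (12.241704940795898, 17.219938278198242) [577.68 202.58] (array([581.47, 203.14,  13.72]), [np.float64(3.8277920116295667), np.float64(3.8277920116291813)])
B [151.77 200.88] [20.02 20.6 ] [455.41 332.26]
    (284.5177001953125, 141.07078552246094) (12.010527610778809, 17.533161163330078) [456.25 328.92] (array([454.92, 333.64,   9.4 ]), [np.float64(0.8317679621072175), np.float64(0.8317679621071209)])
C [315.36 163.24] [19.4  19.97] [ 593.13 -192.55]
    (242.82760620117188, 236.3500213623047) (19.362815856933594, 23.263893127441406) [ 594.48 -196.19] (array([ 593.57, -193.7 ,    9.64]), [np.float64(0.5480532459849726), np.float64(0.5480532459848819)])
D [357.93 162.59] [19.58 20.29] [ 599.7  -331.38]
    (216.59463500976562, 269.3182067871094) (21.99382972717285, 25.64120864868164) [ 601.41 -334.99] (array([ 600.37, -333.09,    9.68]), [np.float64(0.3187173893518224), np.float64(0.3187173893520875)])
rye [155.   170.32] [19.19 19.52] [554.81 326.39]

[... 243 characters left out ...]
204.38]
    (264.86871337890625, 155.62942504882812) (11.257157325744629, 17.22825050354004) [442.96 201.17] (array([442.78, 204.58,  10.31]), [np.float64(1.4747398549382853), np.float64(1.4747398549380974)])
pad [array([ 513.12, -284.89]), array([ 515.08, -377.23]), array([ 327.  , -378.51]), array([ 324.81, -288.5 ])]
block top [array([ 467.28, -315.77]), array([ 468.03, -341.89]), array([ 364.09, -342.82]), array([ 362.67, -317.62])]
hook end [ 525.68 -329.29   46.  ]
loop [array([658.  ,  55.84]), array([666.42, -34.44])]
board [array([772.07,  90.76]), array([776.16, -47.04]), array([704.88,  18.8 ])]
rack front [array([690.41, 103.28]), array([ 691.23, -283.92])] [680.05 252.13 176.  ]
```

Run:
```python
from h import *
delta((480,200,236),np.pi/2+0.01)
```

```text
pos [174.86 599.63 236.1 ] shift cm [  0.04 -40.48 -29.82] turn [-0.29 -0.   -0.  ]
```

Request:
servo_tool --plan '[[[0,-10,-7.4,-0.1,0,0,8.78],[0,-20,-15,-0.2,0,0,8.78],[0,-30,-22,-0.29,0,0,8.78],[0,-40.5,-29.8,-0.29,0,0,8.78],[0,-40.5,-29.8,-0.29,0,0,8.78],[0,-40.5,-29.8,-0.29,0,0,8.78],[0,-40.5,-29.8,-0.29,0,0,8.78],[0,-40.5,-29.8,-0.29,0,0,8.78]]]'

```text
t: 0.82
ee_pos: [378.0, 333.3, 236.7]
orientation: [-1.214, 1.206, 1.214]
ft_force: [0.3, -0.1, -0.1]
width: 87.8
```

Run:
```python
from h import *
delta((430,-329,190),np.pi/2+0.01)
```

```text
pos [377.96 333.26 236.68] shift cm [  4.67  -4.77 -66.26] turn [-0. -0. -0.]
```

Request:
servo_tool --plan '[[[0,-6,-66,0,0,0,8.78],[0,-6,-66,0,0,0,8.78],[0,-6,-66,0,0,0,8.78],[0,-6,-66,0,0,0,8.78],[0,-6,-66,0,0,0,8.78],[0,-6,-66,0,0,0,8.78],[0,-6,-66,0,0,0,8.78],[0,-6,-66,0,0,0,8.78]]]'

```text
t: 1.48
ee_pos: [409.1, 1.4, 236.8]
orientation: [-1.214, 1.206, 1.214]
ft_force: [0.9, -0.2, -0.3]
width: 88.0
```

Run:
```python
from h import *
delta((430,-329,190),np.pi/2+0.01)
```

```text
pos [409.1    1.36 236.82] shift cm [  4.68  -1.88 -33.05] turn [-0.  0.  0.]
```

Request:
servo_tool --plan '[[[0,-1.9,-33,0,0,0,8.78],[0,-1.9,-33,0,0,0,8.78],[0,-1.9,-33,0,0,0,8.78],[0,-1.9,-33,0,0,0,8.78],[0,-1.9,-33,0,0,0,8.78],[0,-1.9,-33,0,0,0,8.78],[0,-1.9,-33,0,0,0,8.78],[0,-1.9,-33,0,0,0,8.78]]]'

```text
t: 2.15
ee_pos: [430.1, -329.0, 236.6]
orientation: [-1.213, 1.207, 1.213]
ft_force: [-0.4, -0.4, 0.0]
width: 87.8
```

Request:
servo_tool --plan '[[[4,0,0,0,0,0,8.78],[4,0,0,0,0,0,8.78],[4,0,0,0,0,0,8.78]]]'

```text
t: 2.4
ee_pos: [428.9, -325.7, 194.9]
orientation: [-1.208, 1.207, 1.218]
ft_force: [0.2, 0.7, 0.0]
width: 87.8
```

Run:
```python
from h import *
delta((430,-329,23),np.pi/2+0.01)
im,c=snap("wrist","w1")
print(proj(c,(430,-329,53)),proj(c,(522,-328,3)),c["view"])
```

```text
pos [ 428.91 -325.73  194.89] shift cm [17.19 -0.18 -0.39] turn [-0.  0. -0.]
[253.82 192.37] [254.79 261.07] [[  -0.01    1.      0.    327.93]
 [  -0.96   -0.01   -0.26  432.23]
 [  -0.26   -0.01    0.96 -239.2 ]
 [   0.      0.      0.      1.  ]]
```

View pics/w1.png

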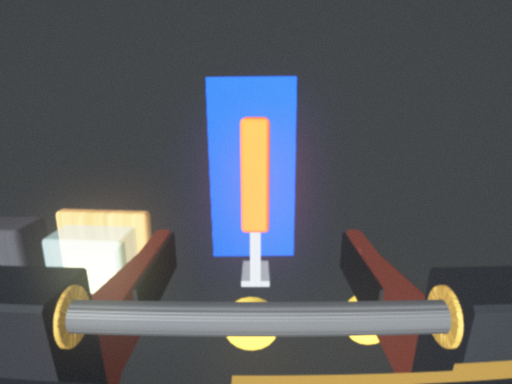

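Run:
```python
from h import *
print(pose()[:2])
w=ctrl.calibration("wrist");t=ctrl.calibration("top")
k4=lambda u,v:(220+u/4,80+v/4)
for a,b in [((242,232),(574,491)),((269,232),(541,491)),((240,119),(573,624)),((270,119),(541,625)),((256,287),(557,417))]:
    print(tri([w,t],[a,k4(*b)]), onz(w,a,53))
print([onz(w,p,3) for p in [(207,77),(297,76),(295,256),(213,257)]])
```

```text
(array([ 429.9 , -325.84,  196.36]), array([[-0.  , -1.  , -0.01],
       [ 0.  , -0.01,  1.  ],
       [-1.  ,  0.  ,  0.  ]]))
(array([ 467.68, -340.13,   59.33]), [np.float64(0.14714886665328086), np.float64(0.14714886665346846)]) [ 470.05 -340.3    53.  ]
(array([ 467.37, -314.9 ,   58.53]), [np.float64(0.5268196722529723), np.float64(0.5268196722530105)]) [ 469.88 -315.07   53.  ]
(array([ 365.59, -340.61,   63.2 ]), [np.float64(1.1713208581689243), np.float64(1.171320858168842)]) [ 367.05 -341.52   53.  ]
(array([ 364.8 , -315.77,   62.85]), [np.float64(1.7921396133255767), np.float64(1.792139613325628)]) [ 366.87 -315.87   53.  ]
(array([ 525.56, -326.75,   56.86]), [np.float64(0.14286267549403192), np.float64(0.1428626754940724)]) [ 527.91 -326.88   53.  ]
[array([ 328.61, -376.07,    3.  ]), array([ 327.08, -288.26,    3.  ]), array([ 517.86, -283.39,    3.  ]), array([ 519.7, -375.3,    3. ])]
```

Request:
servo_tool --plan '[[[4,-0.1,-0.1,0,0,0,8.78],[8,-0.1,-0.2,0,0,0,8.78],[12,-0.1,-0.2,0,0,0,8.78],[15,-0.1,-0.2,0,0,0,8.78],[16,-0.1,-0.2,0,0,0,8.78],[17,-0.1,-0.2,0,0,0,8.78],[17.3,-0.1,-0.2,0,0,0,8.78],[17.3,-0.1,-0.2,0,0,0,8.78]]]'

```text
t: 3.12
ee_pos: [432.6, -328.9, 24.8]
orientation: [-1.216, 1.206, 1.213]
ft_force: [-0.4, 0.3, -0.3]
width: 88.1
```

Run:
```python
from h import *
delta((431,-328,23),np.pi/2+0.01)
```

```text
pos [ 432.56 -328.9    24.85] shift cm [0.18 0.16 0.09] turn [-0. -0.  0.]
```

Request:
servo_tool --plan '[[[0.1,0.1,0,0,0,0,8.78],[0.1,0.1,0,0,0,0,1],[0.1,0.1,0,0,0,0,1],[0.1,0.1,0,0,0,0,1],[0.1,0.1,0,0,0,0,1],[0.1,0.1,0,0,0,0,1],[0.1,0.1,0,0,0,0,1],[0.1,0.1,0,0,0,0,1]]]'

```text
t: 3.78
ee_pos: [430.5, -328.6, 22.7]
orientation: [-1.214, 1.206, 1.214]
ft_force: [-0.6, 0.3, 0.1]
width: 44.6
```

Request:
servo_tool --plan '[[[0,0,0,0,0,0,1],[0,0,0,0,0,0,1],[-4,0,0,0,0,0,1],[-7,0,0,0,0,0,1],[-7,0,0,0,0,0,1]]]'

```text
t: 4.2
ee_pos: [432.9, -330.4, 96.8]
orientation: [-1.219, 1.205, 1.208]
ft_force: [1.1, -0.5, -1.6]
width: 26.0
```

Run:
```python
from h import *
# grasp target: tip at loop, tip z 7
delta((594,5,23),np.pi/2+0.08)
im,c=snap("wrist","w2")
im,c=snap("top","t2")
```

```text
pos [ 432.87 -330.39   96.8 ] shift cm [  7.32 -16.28  33.47] turn [-0.07 -0.    0.01]
```

View pics/w2.png

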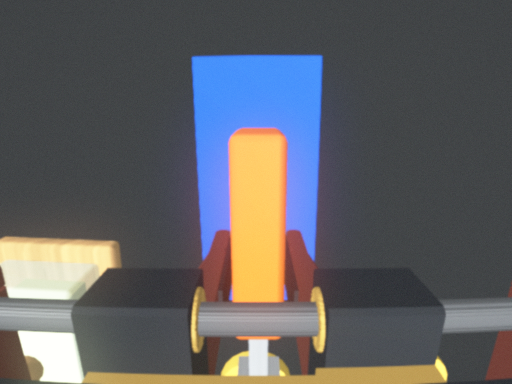

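Request:
servo_tool --plan '[[[0,-3,0,0,0,0,1],[0,-3,4,-0.02,0,0,1],[0,-5,8,-0.04,0,0,1],[0,-7,12,-0.06,0,0,1],[0,-9,16,-0.08,0,0,1],[0,-11,20,-0.08,0,0,1],[0,-12,24,-0.08,0,0,1],[0,-13,28,-0.08,0,0,1]]]'

```text
t: 4.97
ee_pos: [555.7, -56.5, 90.9]
orientation: [-1.271, 1.169, 1.274]
ft_force: [1.4, -0.4, -2.0]
width: 25.9
```

Run:
```python
from h import *
delta((594.4,4.7,23),np.pi/2+0.09)
```

```text
pos [555.72 -56.49  90.92] shift cm [ 6.78 -4.39  5.76] turn [-0.  0. -0.]
```

Request:
servo_tool --plan '[[[0,-2,3,0,0,0,1],[0,-4.4,5.8,0,0,0,1],[0,-4.4,5.8,0,0,0,1],[0,-4.4,5.8,0,0,0,1],[0,-4.4,5.8,0,0,0,1]]]'

```text
t: 5.38
ee_pos: [593.3, 3.0, 91.0]
orientation: [-1.271, 1.169, 1.276]
ft_force: [-0.2, -0.3, -2.1]
width: 25.9
```

Run:
```python
from h import *
delta((594.4,4.7,23),np.pi/2+0.09)
im,c=snap("top");cv2.imwrite("pics/t3.png",cv2.resize(im[60:200,180:320],None,fx=4,fy=4,interpolation=cv2.INTER_CUBIC))
im,c=snap("scene");cv2.imwrite("pics/s3.png",cv2.resize(im[140:290,200:400],None,fx=4,fy=4,interpolation=cv2.INTER_CUBIC))
```

```text
pos [593.3    2.97  91.  ] shift cm [ 6.8  -0.15  0.16] turn [-0.  0. -0.]
```

View pics/t3.png

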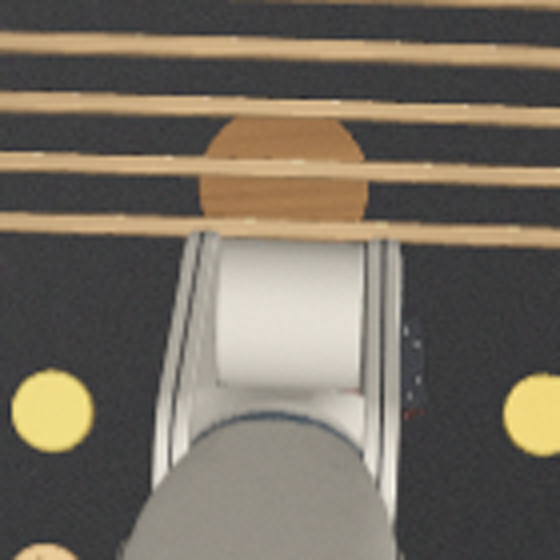

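View pics/s3.png

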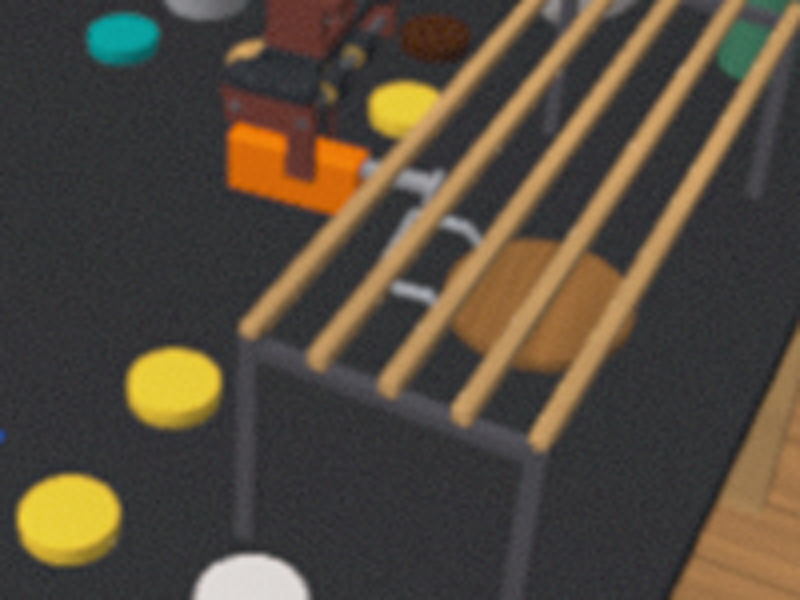

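Run:
```python
from h import *
c=ctrl.calibration("scene")
p,R,_=pose(); f=-R[:,1]; z=R[:,0]
g=p-5*z
f2=np.array([f[0],f[1],0])
tip=g+92*f2+np.array([0,0,-25.]);print("tip",tip)
f3=lambda X:(proj(c,X)-[200,140])*4
print("tip",f3(tip),"hooktop",f3(tip+[0,0,44]),"loop",f3((686,13,22)),"bar",f3((662.2,10.7,22)))
print("bk rear top",f3(g-67*f2+[0,0,25]),"front top",f3(g+38*f2+[0,0,25]),"front bottom",f3(g+38*f2-[0,0,25]))
```

```text
tip [685.1    9.8   71.63]
tip [423.51 202.56] hooktop [428.28 153.2 ] loop [421.2  253.88] bar [391.19 245.53]
bk rear top [227.03  93.24] front top [358.46 127.73] front bottom [354.78 183.62]
```

Run:
```python
from h import *
im,c=snap("scene")
cv2.imwrite("pics/s4.png",cv2.resize(im[150:220,245:330],None,fx=9,fy=8,interpolation=cv2.INTER_CUBIC))
im,c=snap("wrist","w4")
```

```text
(no output)
```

View pics/s4.png

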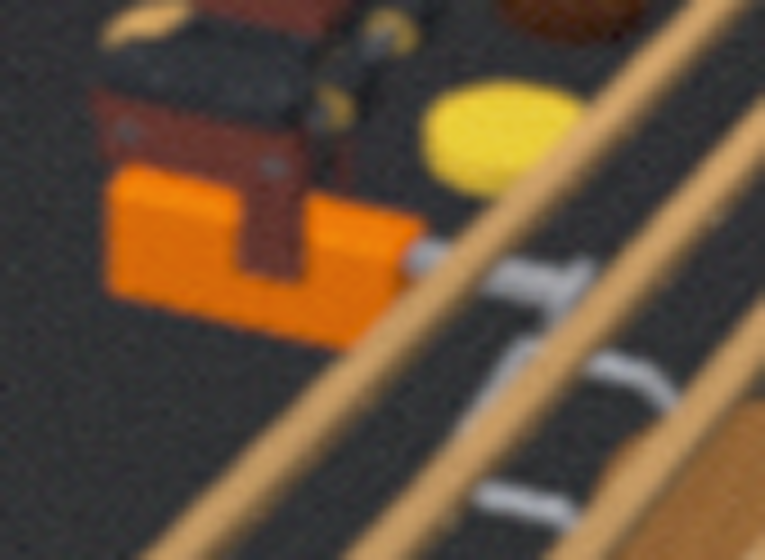

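View pics/w4.png

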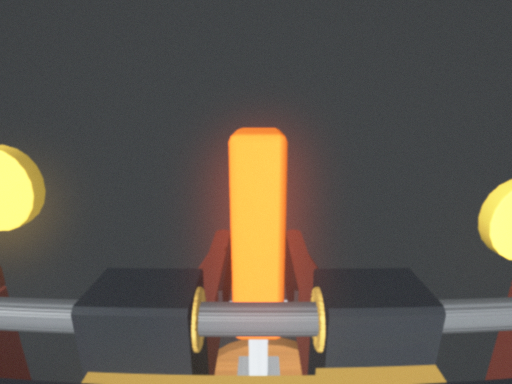

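Run:
```python
from h import *
c=ctrl.calibration("scene")
p,R,_=pose(); f=-R[:,1]*[1,1,0]; n=np.array([-f[1],f[0],0]); g=p+[0,0,5]
print(p)
for uv,off in [((105,290),-13),((105,205),-13),((125,168),13),((345,345),-13),((405,258),-13),((425,222),13)]:
    o,d=ray(c,(245+uv[0]/9,150+uv[1]/8)); q=g+off*n
    s=((q-o)@n)/(d@n); X=o+s*d
    print(uv,"along",(X-g)@f,"z rel grip",X[2]-g[2])
w=ctrl.calibration("wrist")
for uv,off in [((232,131),-13),((285,131),13)]:
    # rear top; unknown z: give along for z offsets
    for dz in (25,5): 
        X=onz(w,uv,g[2]+dz);print(uv,dz,(X-g)@f,(X-g)@n)
```

```text
[593.99   1.78  92.23]
(105, 290) along -60.92084943002158 z rel grip -49.38997544211399
(105, 205) along -61.30544575586903 z rel grip -10.094708985193549
(125, 168) along -66.01534024549397 z rel grip -10.554598373864607
(345, 345) along 26.800768089708296 z rel grip -46.87813630361863
(405, 258) along 45.406009097960165 z rel grip -1.2809750610369264
(425, 222) along 42.2808105411934 z rel grip -2.655503057091252
(232, 131) 25 -64.89589858960304 -9.368881534856316
(232, 131) 5 -63.49279349777274 -10.884991743206307
(285, 131) 25 -64.9218480792318 9.143456891561662
(285, 131) 5 -63.523140607877586 10.764604474764548
```

Request:
servo_tool --plan '[[[2,0,0.2,0,0,0,1],[3,0,0.2,0,0,0,1],[3.6,0,0.2,0,0,0,1],[3.6,0,0.2,0,0,0,1]]]'

```text
t: 5.92
ee_pos: [593.4, 4.4, 55.2]
orientation: [-1.27, 1.17, 1.274]
ft_force: [-0.5, -0.0, -2.7]
width: 26.0
```

Request:
servo_tool --plan '[[[0.3,0,0,0,0,0,1],[0.6,0,0,0,0,0,1],[0.6,0,0,0,0,0,1]]]'

```text
t: 6.17
ee_pos: [594.8, 4.9, 50.6]
orientation: [-1.272, 1.167, 1.272]
ft_force: [0.4, -0.0, -2.6]
width: 25.6
```

Run:
```python
from h import *
im,c=snap("scene")
print(pose()[0],pose()[2]["ft_force"])
cv2.imwrite("pics/s5.png",cv2.resize(im[150:220,245:330],None,fx=9,fy=8,interpolation=cv2.INTER_CUBIC))
```

```text
[594.82   5.    50.79] [-0.32 -0.45 -2.14]
```

View pics/s5.png

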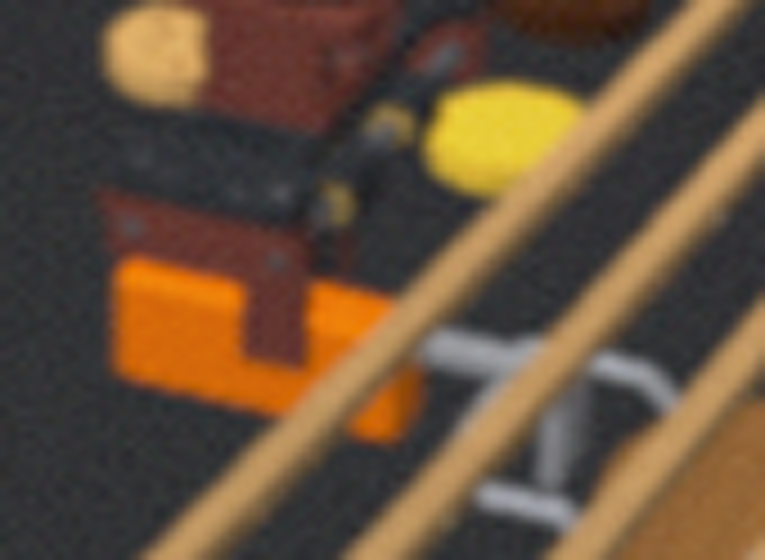

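The hook now hangs inside the loop (crop 550,480), still slightly off the counter. I lower it in small steps to contact.

Request:
servo_tool --plan '[[[0.2,0,0,0,0,0,1],[0.4,0,0,0,0,0,1],[0.4,0,0,0,0,0,1]]]'

```text
t: 6.47
ee_pos: [594.6, 5.0, 46.5]
orientation: [-1.272, 1.167, 1.273]
ft_force: [-0.5, 0.2, -2.1]
width: 26.0
```

Request:
servo_tool --plan '[[[0.2,0,0,0,0,0,1],[0.3,0,0,0,0,0,1],[0.3,0,0,0,0,0,1]]]'

```text
t: 6.72
ee_pos: [595.2, 5.1, 44.4]
orientation: [-1.273, 1.167, 1.272]
ft_force: [-0.5, 0.3, 5.2]
width: 25.5
```

Request:
servo_tool --plan '[[[0,0,0,0,0,0,6],[0,0,0,0,0,0,6],[0,0,0,0,0,0,6],[0,0,0,0,0,0,6],[1,0,0,0,0,0,6],[1.8,0,0,0,0,0,6],[2.2,0,0,0,0,0,6],[2.2,0,0,0,0,0,6]]]'

```text
t: 7.38
ee_pos: [593.6, 5.0, 19.9]
orientation: [-1.271, 1.169, 1.275]
ft_force: [-0.4, -0.5, -0.4]
width: 59.9
```

Request:
servo_tool --plan '[[[0,0,0,0,0,0,2],[0,0,0,0,0,0,2],[0,0,0,0,0,0,2],[0,0,0,0,0,0,2],[0,0,0,0,0,0,2],[0,0,0,0,0,0,2],[0,0,0,0,0,0,2],[0,0,0,0,0,0,2]]]'

```text
t: 8.05
ee_pos: [594.9, 5.0, 21.9]
orientation: [-1.273, 1.167, 1.272]
ft_force: [-0.3, -0.0, 2.1]
width: 25.9
```

Request:
servo_tool --plan '[[[0,0,0,0,0,0,2],[0,0,0,0,0,0,2],[0,0,0,0,0,0,2],[0,0,0,0,0,0,2]]]'

```text
t: 8.38
ee_pos: [594.9, 5.0, 21.9]
orientation: [-1.273, 1.167, 1.272]
ft_force: [-0.8, 0.6, 5.3]
width: 25.6
```

Run:
```python
from h import *
im,c=snap("scene")
print(pose()[0],pose()[2]["ft_force"])
cv2.imwrite("pics/s6.png",cv2.resize(im[150:220,245:330],None,fx=9,fy=8,interpolation=cv2.INTER_CUBIC))
```

```text
[594.92   5.03  21.94] [-0.15  0.03  5.18]
```

View pics/s6.png

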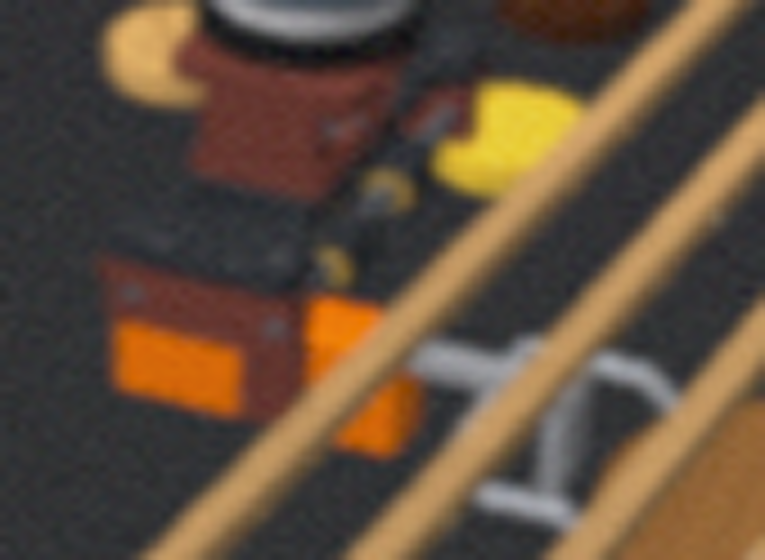

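Request:
servo_tool --plan '[[[-0.3,0,0,0,0,0,2],[-0.3,0.5,0,0,0,0,2],[-0.3,1,0,0,0,0,2],[-0.3,1.5,0,0,0,0,2],[-0.3,2,0,0,0,0,2],[-0.3,2.6,0,0,0,0,2],[-0.3,3.2,0,0,0,0,2],[-0.3,4,0,0,0,0,2]]]'

```text
t: 9.1
ee_pos: [555.6, 1.6, 25.0]
orientation: [-1.274, 1.165, 1.27]
ft_force: [4.4, 0.4, -2.3]
width: 26.1
```

Run:
```python
from h import *
im,c=snap("scene")
print(pose()[0],pose()[2]["ft_force"])
cv2.imwrite("pics/s7.png",cv2.resize(im[150:240,230:350],None,fx=6,fy=6,interpolation=cv2.INTER_CUBIC))
```

```text
[552.95   1.46  24.62] [ 0.31  1.39 -0.64]
```

View pics/s7.png

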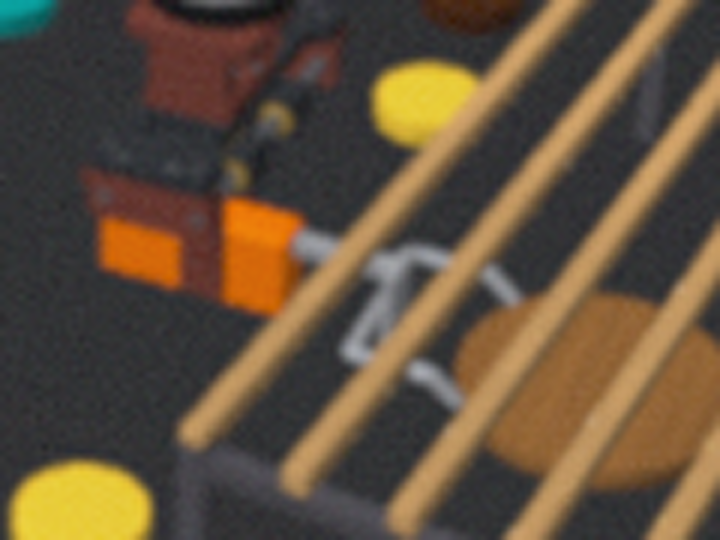

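Run:
```python
from h import *
c=ctrl.calibration("scene")
k=lambda u,v:(230+u/6,150+v/6)
print("bar ends",onz(c,k(400,250),22),onz(c,k(352,352),22), "corner near board", onz(c,k(520,300),22),onz(c,k(460,405),22))
print("tip pred",(proj(c,(644.6,9.8,6))-[230,150])*6,(proj(c,(644.6,9.8,50))-[230,150])*6)
```

```text
bar ends [638.01  53.17  22.  ] [654.05 -34.54  22.  ] corner near board [708.67  46.04  22.  ] [716.75 -44.26  22.  ]
tip pred [372.64 323.11] [377.85 253.91]
```

Request:
servo_tool --plan '[[[0,0.9,0,0,0,0,2],[0,1.8,0,0,0,0,2],[0,2.7,0,0,0,0,2],[0,3.6,0,0,0,0,2],[0,4.5,0,0,0,0,2],[0,5.4,0,0,0,0,2],[0,6.3,0,0,0,0,2],[0,7.2,0,0,0,0,2]]]'

```text
t: 9.82
ee_pos: [482.8, -4.7, 24.9]
orientation: [-1.273, 1.166, 1.271]
ft_force: [4.9, 0.6, 0.5]
width: 25.4
```

Request:
servo_tool --plan '[[[0,0.9,0,0,0,0,2],[0,1.8,0,0,0,0,2],[0,2.7,0,0,0,0,2],[0,3.6,0,0,0,0,2],[0,4.5,0,0,0,0,2],[0,5.4,0,0,0,0,2],[0,6.3,0,0,0,0,2],[0,7.2,0,0,0,0,2]]]'

```text
t: 10.48
ee_pos: [410.6, -10.9, 24.7]
orientation: [-1.273, 1.167, 1.272]
ft_force: [4.8, -0.4, 2.0]
width: 25.6
```

Run:
```python
from h import *
im,c=snap("scene")
print(pose()[0],pose()[2]["ft_force"])
cv2.imwrite("pics/s8.png",cv2.resize(im[140:270,200:380],None,fx=4,fy=4,interpolation=cv2.INTER_CUBIC))
im,c=snap("top");cv2.imwrite("pics/t8.png",cv2.resize(im[60:230,130:330],None,fx=3,fy=3,interpolation=cv2.INTER_CUBIC))
```

```text
[407.61 -10.87  24.37] [1.32 0.1  0.22]
```

View pics/s8.png

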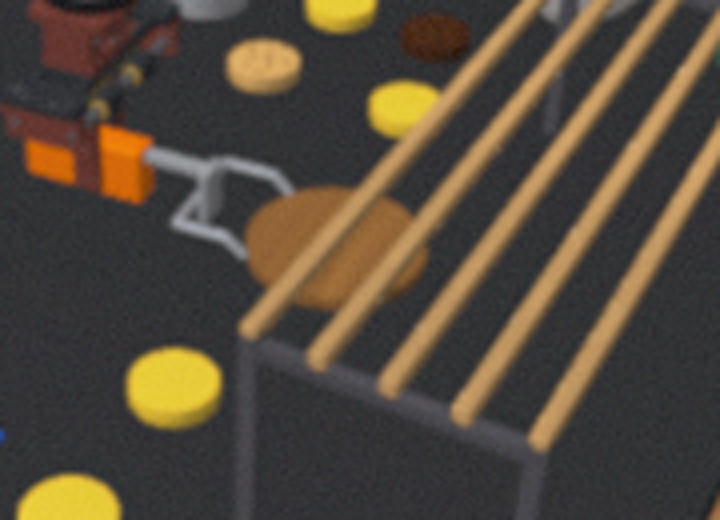

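View pics/t8.png

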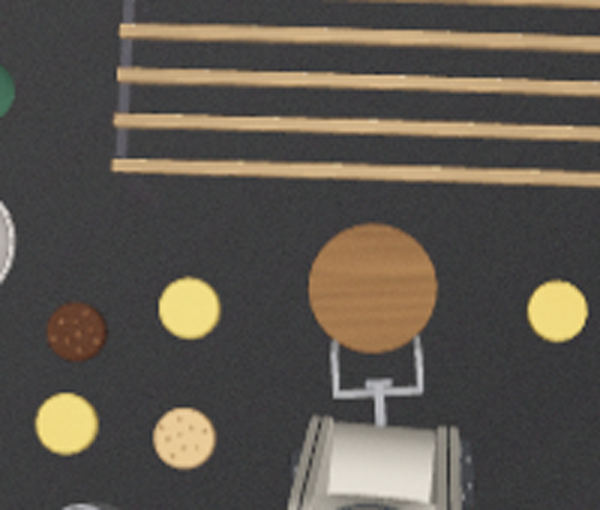

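Run:
```python
from h import *
c=ctrl.calibration("top")
k=lambda u,v:(130+u/3,60+v/3)
print("board",onz(c,k(373,288),12),"rack",onz(c,k(115,172),176),onz(c,k(600,185),176),onz(c,k(373,180),176), onz(c,k(373,180),164))
```

```text
board [611.28   5.8   12.  ] rack [690.75 251.71 176.  ] [ 691.78 -211.15  176.  ] [689.59   5.19 176.  ] [692.56   5.51 164.  ]
```

Request:
servo_tool --plan '[[[0,0.8,0,0,0,0,2],[0,1.5,0,0,0,0,2],[0,1.5,0,0,0,0,2],[0,1.3,0,0,0,0,2],[0,1,0,0,0,0,2],[0,0.5,0,0,0,0,2],[0,0.3,0,0,0,0,2],[0,0.3,0,0,0,0,2]]]'

```text
t: 11.25
ee_pos: [409.5, -11.0, 24.7]
orientation: [-1.273, 1.167, 1.272]
ft_force: [-0.4, -0.5, -1.4]
width: 25.9
```

Request:
servo_tool --plan '[[[-2,0,0,0,0,0,2],[-4,0,0,0,0,0,2],[-7,0,0,0,0,0,2],[-7,0,0,0,0,0,2]]]'

```text
t: 11.58
ee_pos: [410.6, -11.2, 98.0]
orientation: [-1.276, 1.163, 1.268]
ft_force: [0.8, 0.9, -2.0]
width: 26.0
```

Run:
```python
from h import *
delta((425,-330,95),np.pi/2+0.01)
im,c=snap("scene","s9")
```

```text
pos [410.59 -11.16  98.01] shift cm [  0.32   1.32 -31.89] turn [ 0.08 -0.    0.01]
```

View pics/s9.png

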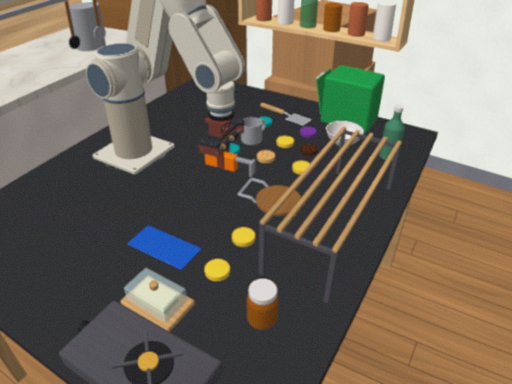

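Request:
servo_tool --plan '[[[0,1.3,-4,0.02,0,0,2],[0,1.3,-8,0.04,0,0,2],[0,1.3,-12,0.06,0,0,2],[0,1.3,-16,0.08,0,0,2],[0,1.3,-20,0.08,0,0,2],[0,1.3,-24,0.08,0,0,2],[0,1.3,-28,0.08,0,0,2],[0,1.3,-31.8,0.08,0,0,2]]]'

```text
t: 12.3
ee_pos: [421.9, -330.9, 93.1]
orientation: [-1.212, 1.207, 1.215]
ft_force: [0.5, -0.4, -2.3]
width: 25.8
```

Request:
servo_tool --plan '[[[0,0,0,0,0,0,2],[0,0,0,0,0,0,2],[0,0,0,0,0,0,2]]]'

```text
t: 12.55
ee_pos: [421.6, -328.2, 93.1]
orientation: [-1.21, 1.207, 1.216]
ft_force: [-0.1, -0.6, -1.4]
width: 26.2
```

Run:
```python
from h import *
delta((423,-331,25),np.pi/2+0.01)
im,c=snap("top");cv2.imwrite("pics/t10.png",cv2.resize(im[60:270,200:400],None,fx=3,fy=3,interpolation=cv2.INTER_CUBIC))
im,c=snap("scene");cv2.imwrite("pics/s10.png",cv2.resize(im[190:290,100:220],None,fx=5,fy=5,interpolation=cv2.INTER_CUBIC))
im,c=snap("wrist","w10")
```

```text
pos [ 421.62 -328.19   93.09] shift cm [ 6.81 -0.15 -0.3 ] turn [-0.  0. -0.]
```

View pics/t10.png

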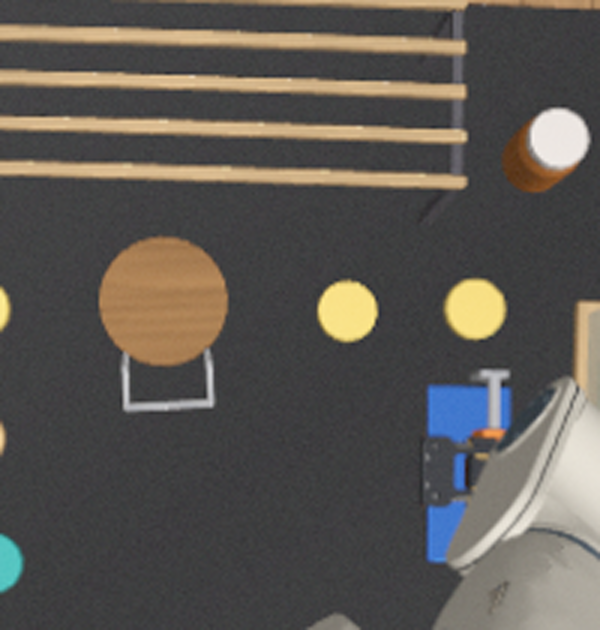

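View pics/s10.png

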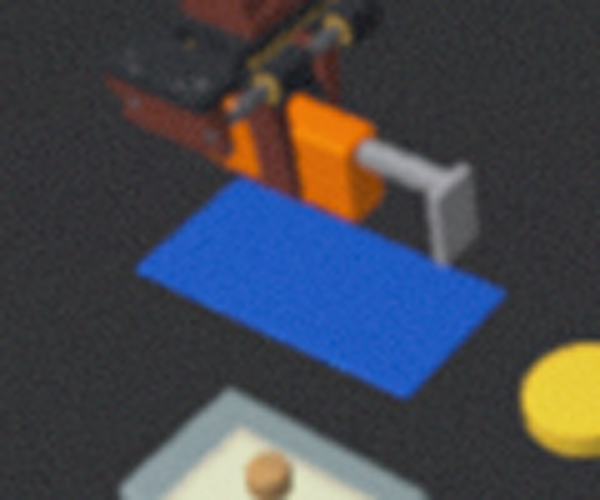

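View pics/w10.png

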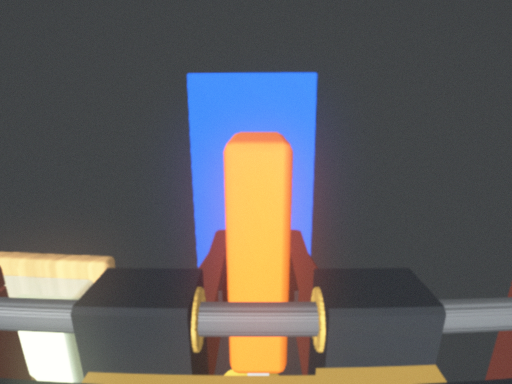

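Request:
servo_tool --plan '[[[3,-0.1,-0.1,0,0,0,2],[5,-0.1,-0.1,0,0,0,2],[6,-0.1,-0.1,0,0,0,2],[6.4,-0.1,-0.1,0,0,0,2],[6.6,-0.1,-0.1,0,0,0,2],[6.6,-0.1,-0.1,0,0,0,2]]]'

```text
t: 13.2
ee_pos: [424.1, -329.8, 28.9]
orientation: [-1.214, 1.206, 1.214]
ft_force: [0.1, 0.3, -2.7]
width: 26.2
```

Request:
servo_tool --plan '[[[0.2,0,0,0,0,0,2],[0.3,0,0,0,0,0,2],[0.3,0,0,0,0,0,2]]]'

```text
t: 13.45
ee_pos: [424.1, -330.2, 26.2]
orientation: [-1.215, 1.206, 1.213]
ft_force: [-0.4, 0.1, -2.3]
width: 26.0
```

Request:
servo_tool --plan '[[[0.15,0,0,0,0,0,2],[0.15,0,0,0,0,0,2]]]'

```text
t: 13.62
ee_pos: [424.2, -330.4, 25.2]
orientation: [-1.215, 1.206, 1.213]
ft_force: [-1.1, 0.7, 7.5]
width: 26.0
```

Contact on the pad. I release and rise.

Request:
servo_tool --plan '[[[0,0,0,0,0,0,8.78],[0,0,0,0,0,0,8.78],[0,0,0,0,0,0,8.78],[0,0,0,0,0,0,8.78],[0,0,0,0,0,0,8.78],[0,0,0,0,0,0,8.78],[-3,0,0,0,0,0,8.78],[-7,0,0,0,0,0,8.78]]]'

```text
t: 14.28
ee_pos: [421.8, -328.4, 92.0]
orientation: [-1.208, 1.207, 1.22]
ft_force: [0.1, -0.7, 1.3]
width: 75.8
```

Request:
servo_tool --plan '[[[-4,0,4,0,0,0,8.78],[-7,-3,8,0,0,0,8.78],[-11,-4,12,0,0,0,8.78],[-15,-4,16,0,0,0,8.78],[-15,-4,20,0,0,0,8.78],[-15,-4,24,0,0,0,8.78],[-15,-4,28,0,0,0,8.78],[-15,-4,32,0,0,0,8.78]]]'

```text
t: 14.95
ee_pos: [461.9, -49.7, 242.6]
orientation: [-1.215, 1.205, 1.211]
ft_force: [0.7, 0.0, -0.3]
width: 87.8
```

Run:
```python
from h import *
delta((520,265,240),np.pi/2)
im,c=snap("top","t11")
im,c=snap("scene","s11")
```

```text
pos [461.93 -49.74 242.56] shift cm [ 0.26 -5.98 31.44] turn [ 0.01 -0.    0.  ]
```

View pics/t11.png

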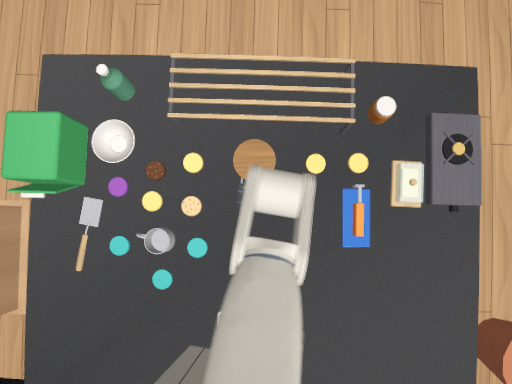

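View pics/s11.png

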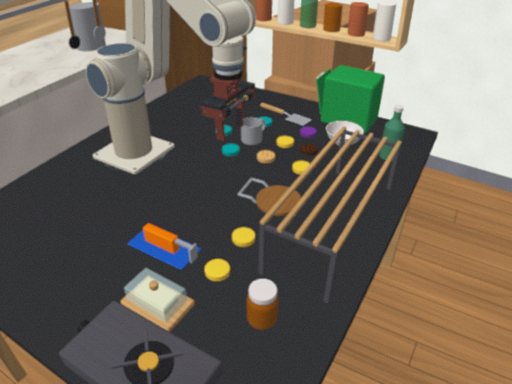

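Request:
servo_tool --plan '[[[0,-4,3,0,0,0,8.78],[0,-8,5,0,0,0,8.78],[0,-12,5,0,0,0,8.78],[0,-12,5,0,0,0,8.78],[0,-12,5,0,0,0,8.78],[0,-12,5,0,0,0,8.78],[0,-12,5,0,0,0,8.78]]]'

```text
t: 15.63
ee_pos: [579.6, -1.5, 240.6]
orientation: [-1.212, 1.208, 1.215]
ft_force: [-0.3, 0.1, -0.2]
width: 88.0
```

Run:
```python
from h import *
print(pose()[0])
im,c=snap("wrist","w12")
h=cv2.cvtColor(im,cv2.COLOR_BGR2HSV);print([h[v,u] for u,v in [(250,200),(250,150),(270,230)]])
im2,c2=snap("top","t12");h=cv2.cvtColor(im2,cv2.COLOR_BGR2HSV);print(h[160,254],h[145,254])
```

```text
[579.56  -1.48 240.57]
[array([ 15, 145, 208], dtype=uint8), array([ 15, 139, 213], dtype=uint8), array([ 14, 139, 202], dtype=uint8)]
[12 47 93] [ 21  18 223]
```

View pics/w12.png

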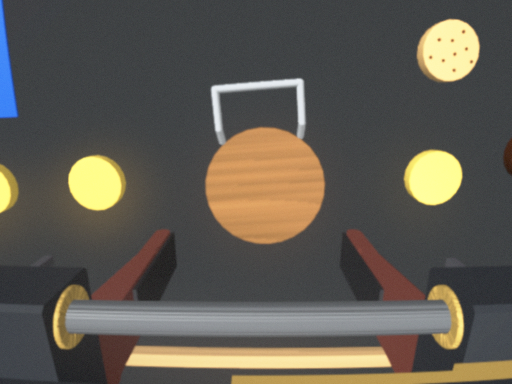

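```bash
cat >> h.py <<'E'
H["board"]=([8,90,90],[20,255,255])
def wfit(im,col,uv,r=70):
    m=np.zeros(im.shape[:2],np.uint8);cv2.circle(m,(int(uv[0]),int(uv[1])),r,255,-1)
    _,k=blobs(im,col);k=k&m
    k=cv2.morphologyEx(k,cv2.MORPH_CLOSE,np.ones((5,5),np.uint8))
    q=max(cv2.findContours(k,cv2.RETR_EXTERNAL,cv2.CHAIN_APPROX_NONE)[0],key=cv2.contourArea)
    return q
def center(c,q,z):
    P=np.array([onz(c,p[0],z)[:2] for p in q]); (x,y),r=cv2.minEnclosingCircle(P.astype(np.float32))
    e=cv2.fitEllipse(P.astype(np.float32));return np.array(e[0]),np.array(e[1])
E
python3 - <<'E'
from h import *
im=cv2.imread("pics/w12.png");c=ctrl.calibration("wrist");t=ctrl.calibration("top")
q=wfit(im,"board",(265,185));print(center(c,q,12),cv2.fitEllipse(q))
print("top",onz(t,(254.67,160.33),12))
print("tri",tri([c,t],[cv2.fitEllipse(q)[0],(254.67,160.33)]))
for uv,col in [((96,183),"yellow"),((433,177),"yellow"),((448,50),"wheat")]:
    q=wfit(im,col,uv,45);print(col,center(c,q,16))
E
```

```text
(array([598.44,   6.52]), array([139.06, 139.42])) ((264.6209716796875, 185.1809844970703), (116.29467010498047, 119.2529525756836), 85.81198120117188)
top [597.14   4.26  12.  ]
tri (array([600.15,   5.82,  -9.06]), [np.float64(1.091430616360569), np.float64(1.091430616360566)])
yellow (array([ 593.15, -192.55]), array([61.57, 62.4 ]))
yellow (array([583.2 , 203.88]), array([61.31, 67.11]))
wheat (array([443.83, 202.62]), array([63.1 , 69.44]))
```

Request:
servo_tool --plan '[[[0,1,4,0,0,0,8.78],[0,2,8,0,0,0,8.78],[0,3,12,0,0,0,8.78],[0,3.5,16,0,0,0,8.78],[0,4,20,0,0,0,8.78],[0,4,24,0,0,0,8.78],[0,4,28,0,0,0,8.78],[0,4,32,0,0,0,8.78]]]'

```text
t: 16.4
ee_pos: [538.3, 320.2, 241.8]
orientation: [-1.214, 1.206, 1.213]
ft_force: [0.3, -1.0, 0.3]
width: 87.5
```

Request:
servo_tool --plan '[[[3,0,0,0,0,0,8.78],[5,0,0,0,0,0,8.78],[5,0,0,0,0,0,8.78],[5,0,0,0,0,0,8.78]]]'

```text
t: 16.73
ee_pos: [538.3, 318.2, 190.7]
orientation: [-1.213, 1.209, 1.215]
ft_force: [0.1, -0.1, 1.4]
width: 88.0
```

Run:
```python
from h import *
print(pose()[:2])
im,c=snap("wrist","w13")
print(proj(c,(555,326,16)))
```

```text
(array([538.28, 318.17, 190.7 ]), array([[-0.  , -1.  , -0.01],
       [-0.  , -0.01,  1.  ],
       [-1.  ,  0.  , -0.  ]]))
[265.92 199.06]
```

View pics/w13.png

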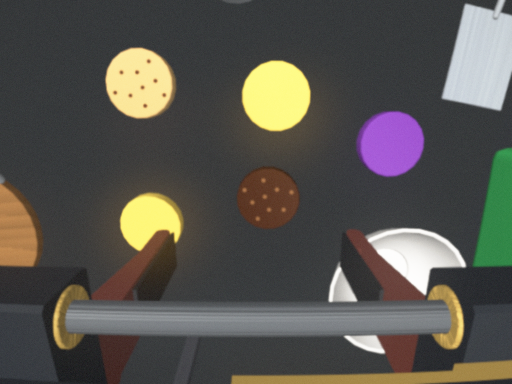

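Run:
```python
from h import *
im=cv2.imread("pics/w13.png");c=ctrl.calibration("wrist");t=ctrl.calibration("top")
q=wfit(im,([0,60,20],[14,255,150]),(268,197),40);e=cv2.fitEllipse(q);print(center(c,q,16),tri([c,t],[e[0],(155,170.32)]))
print("bowl",onz(c,(400,290),50),onz(t,(113,141),55))
for uv,col in [((276,95),"yellow"),((150,222),"yellow"),((140,83),"wheat")]:
    q=wfit(im,col,uv,42);print(col,center(c,q,16))
delta((554.5,326,17),np.pi/2)
```

```text
(array([555.79, 328.39]), array([62.98, 65.39])) (array([555.88, 328.21,  10.7 ]), [np.float64(0.5919133959062063), np.float64(0.5919133959062712)])
bowl [640.7  460.93  50.  ] [640.46 455.41  55.  ]
yellow (array([456.41, 334.49]), array([61.6 , 61.95]))
yellow (array([582.06, 204.83]), array([54.22, 62.88]))
wheat (array([445.04, 206.06]), array([62.97, 63.7 ]))
pos [539.32 318.48 191.97] shift cm [17.5  -1.52  0.74] turn [ 0.01 -0.   -0.  ]
```

Request:
servo_tool --plan '[[[4,-1.6,0.9,0,0,0,8.78],[8,-1.6,0.9,0,0,0,8.78],[12,-1.6,0.9,0,0,0,8.78],[14.5,-1.6,0.9,0,0,0,8.78],[16,-1.6,0.9,0,0,0,8.78],[16.8,-1.6,0.9,0,0,0,8.78],[17.3,-1.6,0.9,0,0,0,8.78],[17.3,-1.6,0.9,0,0,0,8.78]]]'

```text
t: 17.45
ee_pos: [556.2, 328.4, 19.1]
orientation: [-1.214, 1.205, 1.213]
ft_force: [0.1, -0.9, 0.5]
width: 87.5
```

Request:
servo_tool --plan '[[[0,0,0,0,0,0,5],[0,0,0,0,0,0,5],[0,0,0,0,0,0,5],[0,0,0,0,0,0,5],[0,0,0,0,0,0,5],[0,0,0,0,0,0,5],[0,0,0,0,0,0,5],[0,0,0,0,0,0,5]]]'

```text
t: 18.12
ee_pos: [555.8, 328.6, 19.2]
orientation: [-1.214, 1.205, 1.213]
ft_force: [-1.7, -0.8, 6.2]
width: 63.1
```

Request:
servo_tool --plan '[[[-1,0,0,0,0,0,5],[-3,0,0,0,0,0,5],[-7,0,0,0,0,0,5],[-10,0,0,0,0,0,5],[-10,0,0,0,0,0,5]]]'

```text
t: 18.53
ee_pos: [558.6, 330.2, 125.1]
orientation: [-1.214, 1.196, 1.21]
ft_force: [1.9, 0.1, 0.4]
width: 63.3
```

Run:
```python
from h import *
delta((598.3,5.8,31),np.pi/2)
im,c=snap("wrist","w14")
```

```text
pos [558.64 330.19 125.12] shift cm [  9.29  -3.68 -32.51] turn [0.01 0.   0.01]
```

View pics/w14.png

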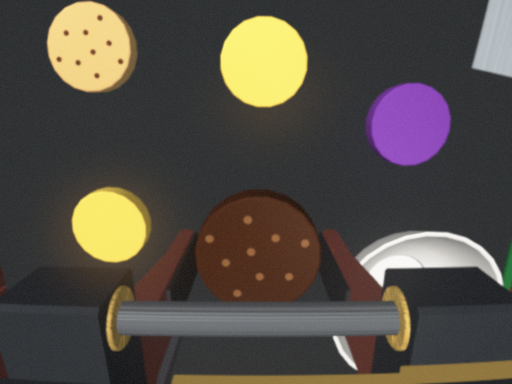

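Request:
servo_tool --plan '[[[0,-1,-4,0,0,0,5],[0,-2,-8,0,0,0,5],[0,-3,-12,0,0,0,5],[0,-4.2,-16,0,0,0,5],[0,-4.2,-20,0,0,0,5],[0,-4.2,-24,0,0,0,5],[0,-4.2,-28,0,0,0,5],[0,-4.2,-32.3,0,0,0,5]]]'

```text
t: 19.25
ee_pos: [598.0, 5.1, 117.0]
orientation: [-1.213, 1.208, 1.216]
ft_force: [0.4, -0.2, -0.8]
width: 63.5
```

Request:
servo_tool --plan '[[[1,0,0,0,0,0,5],[3,0,0,0,0,0,5],[5,0,0,0,0,0,5],[5,0,0,0,0,0,5]]]'

```text
t: 19.58
ee_pos: [595.9, 6.7, 64.0]
orientation: [-1.209, 1.212, 1.219]
ft_force: [-1.3, -0.8, -1.1]
width: 63.3
```

Run:
```python
from h import *
delta((598.3,5.8,31),np.pi/2)
```

```text
pos [595.91   6.68  63.97] shift cm [ 3.3  -0.26 -0.09] turn [ 0.01  0.   -0.01]
```

Request:
servo_tool --plan '[[[1,0,0,0,0,0,5],[2,0,0,0,0,0,5],[2.8,0,0,0,0,0,5],[2.8,0,0,0,0,0,5],[2.8,0,0,0,0,0,5]]]'

```text
t: 20.0
ee_pos: [599.1, 7.1, 39.9]
orientation: [-1.214, 1.207, 1.215]
ft_force: [0.2, -0.5, -0.6]
width: 63.2
```

Run:
```python
from h import *
delta((598.3,5.8,31),np.pi/2);print(pose()[2]["ft_force"])
```

```text
pos [599.09   7.09  39.91] shift cm [ 0.89  0.08 -0.13] turn [ 0.01  0.   -0.  ]
[ 0.17 -0.54 -0.58]
```

Request:
servo_tool --plan '[[[0.3,0.1,-0.1,0,0,0,5],[0.6,0.1,-0.1,0,0,0,5],[0.7,0.1,-0.1,0,0,0,5],[0.7,0.1,-0.1,0,0,0,5]]]'

```text
t: 20.33
ee_pos: [598.2, 5.8, 33.2]
orientation: [-1.214, 1.206, 1.214]
ft_force: [-0.5, -0.8, -0.4]
width: 63.2
```

Request:
servo_tool --plan '[[[0.1,0,0,0,0,0,5],[0.2,0,0,0,0,0,5],[0.2,0,0,0,0,0,5]]]'

```text
t: 20.58
ee_pos: [598.5, 5.8, 31.3]
orientation: [-1.214, 1.206, 1.213]
ft_force: [0.4, -0.5, -0.5]
width: 63.8
```

Request:
servo_tool --plan '[[[0.1,0,0,0,0,0,5],[0.15,0,0,0,0,0,5],[0.15,0,0,0,0,0,5]]]'

```text
t: 20.83
ee_pos: [598.5, 5.8, 31.2]
orientation: [-1.214, 1.206, 1.214]
ft_force: [-4.4, -0.3, 13.8]
width: 63.1
```

Request:
servo_tool --plan '[[[-0.05,0,0,0,0,0,8.6],[-0.1,0,0,0,0,0,8.6],[-0.1,0,0,0,0,0,8.6],[-0.1,0,0,0,0,0,8.6],[-0.1,0,0,0,0,0,8.6],[-3,0,0,0,0,0,8.6],[-7,0,0,0,0,0,8.6],[-11,0,0,0,0,0,8.6]]]'

```text
t: 21.5
ee_pos: [597.1, 5.8, 139.5]
orientation: [-1.212, 1.209, 1.217]
ft_force: [0.9, 1.0, -0.1]
width: 85.7
```

Request:
servo_tool --plan '[[[-4,0,0,0,0,0,8.6],[-7,0,0,0,0,0,8.6],[-7,0,0,0,0,0,8.6],[-7,0,0,0,0,0,8.6]]]'

```text
t: 21.83
ee_pos: [599.4, 5.8, 211.6]
orientation: [-1.216, 1.203, 1.211]
ft_force: [-0.2, 0.1, -0.5]
width: 85.6
```

Run:
```python
from h import *
print(pose()[0])
im,c=snap("wrist","w15")
im,t=snap("top","t15")
```

```text
[599.37   5.8  211.62]
```

View pics/w15.png

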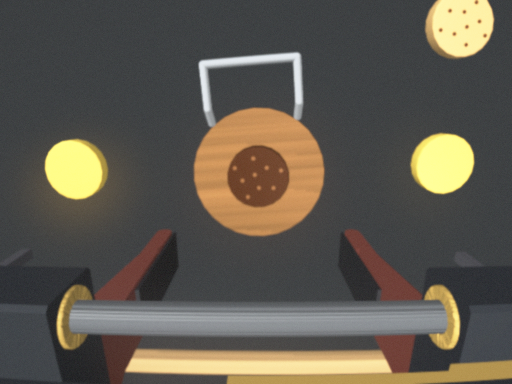

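Run:
```python
from h import *
im=cv2.imread("pics/w15.png");c=ctrl.calibration("wrist")
q=wfit(im,([0,60,10],[20,255,255]),(258,172),80);print("board",center(c,q,12))
q=wfit(im,([0,60,10],[12,255,130]),(258,176),45);print("rye",center(c,q,28))
for uv in [(76,169),(442,164)]:
    q=wfit(im,"yellow",uv,42);print(uv,center(c,q,16))
delta((582.8,204.3,16),np.pi/2)
```

```text
board (array([593.72,   6.39]), array([138.25, 138.43]))
rye (array([592.38,   5.58]), array([59.66, 60.39]))
(76, 169) (array([ 588.32, -190.34]), array([60.78, 61.56]))
(442, 164) (array([578.67, 201.59]), array([60.49, 65.62]))
pos [597.4    5.83 208.5 ] shift cm [19.25  1.3  19.85] turn [ 0.01  0.   -0.  ]
```

Request:
servo_tool --plan '[[[0,1,4,0,0,0,8.6],[0,1.5,8,0,0,0,8.6],[0,1.5,12,0,0,0,8.6],[0,1.5,16,0,0,0,8.6],[0,1.5,19.8,0,0,0,8.6],[0,1.5,19.8,0,0,0,8.6],[0,1.5,19.8,0,0,0,8.6],[0,1.5,19.8,0,0,0,8.6]]]'

```text
t: 22.6
ee_pos: [581.0, 203.1, 207.8]
orientation: [-1.214, 1.209, 1.216]
ft_force: [0.7, -0.9, -0.4]
width: 86.3
```

Run:
```python
from h import *
im,c=snap("wrist","w16")
q=wfit(im,"yellow",proj(c,(583,204,16)),50);print(center(c,q,16))
s=center(c,q,16)[0]
delta((*s,17.5),np.pi/2)
```

```text
(array([583.41, 205.38]), array([59.93, 60.79]))
pos [581.33 202.5  208.19] shift cm [19.07 -0.26  0.31] turn [ 0.01 -0.   -0.  ]
```

Request:
servo_tool --plan '[[[4,-0.1,0.1,0,0,0,8.6],[8,-0.1,0.1,0,0,0,8.6],[12,-0.1,0.1,0,0,0,8.6],[15.5,-0.1,0.1,0,0,0,8.6],[17.5,-0.1,0.1,0,0,0,8.6],[18.4,-0.1,0.1,0,0,0,8.6],[18.8,-0.1,0.1,0,0,0,8.6],[18.8,-0.1,0.1,0,0,0,8.6]]]'

```text
t: 23.32
ee_pos: [583.2, 203.7, 21.5]
orientation: [-1.213, 1.208, 1.213]
ft_force: [0.5, -0.1, -0.1]
width: 85.9
```

Request:
servo_tool --plan '[[[0,0,0,0,0,0,5],[0,0,0,0,0,0,5],[0,0,0,0,0,0,5],[0,0,0,0,0,0,5],[0,0,0,0,0,0,5],[0,0,0,0,0,0,5],[0,0,0,0,0,0,5],[0,0,0,0,0,0,5]]]'

```text
t: 23.98
ee_pos: [583.9, 205.0, 23.0]
orientation: [-1.214, 1.204, 1.213]
ft_force: [-0.4, -0.6, 7.3]
width: 63.1
```

Request:
servo_tool --plan '[[[0,0,0,0,0,0,7.5],[0,0,0,0,0,0,7.5],[0,0,0,0,0,0,7.5],[0.4,0,0,0,0,0,7.5],[0.5,0,0,0,0,0,7.5],[0.5,0,0,0,0,0,7.5]]]'

```text
t: 24.48
ee_pos: [582.6, 204.6, 16.1]
orientation: [-1.214, 1.207, 1.214]
ft_force: [-0.3, -0.7, -0.5]
width: 75.4
```

Request:
servo_tool --plan '[[[0,0,0,0,0,0,5],[0,0,0,0,0,0,5],[0,0,0,0,0,0,5],[0,0,0,0,0,0,5],[0,0,0,0,0,0,5],[0,0,0,0,0,0,5],[0,0,0,0,0,0,5]]]'

```text
t: 25.07
ee_pos: [583.0, 204.7, 16.7]
orientation: [-1.214, 1.206, 1.214]
ft_force: [-0.8, -0.0, 0.9]
width: 63.1
```

Request:
servo_tool --plan '[[[-1,0,0,0,0,0,5],[-4,0,0,0,0,0,5],[-8,0,0,0,0,0,5],[-9,-1.5,-4,0,0,0,5],[-9,-1.5,-8,0,0,0,5],[-9,-1.5,-12,0,0,0,5],[-9,-1.5,-16,0,0,0,5],[-9,-1.5,-19.9,0,0,0,5]]]'

```text
t: 25.73
ee_pos: [599.3, 4.1, 107.8]
orientation: [-1.215, 1.205, 1.213]
ft_force: [-0.0, -0.2, -0.4]
width: 63.6
```

Request:
servo_tool --plan '[[[0,0,0,0,0,0,5],[2,0,0,0,0,0,5],[4,0,0,0,0,0,5],[5,0,0,0,0,0,5],[5,0,0,0,0,0,5],[5,0,0,0,0,0,5]]]'

```text
t: 26.23
ee_pos: [599.1, 6.3, 56.7]
orientation: [-1.214, 1.207, 1.215]
ft_force: [-0.1, 0.6, -1.0]
width: 62.9
```

Run:
```python
from h import *
delta((598,5.6,45),np.pi/2);print(pose()[2]["ft_force"])
```

```text
pos [599.09   6.25  56.72] shift cm [ 1.17  0.11 -0.06] turn [ 0.01  0.   -0.  ]
[-0.14  0.63 -0.96]
```

Request:
servo_tool --plan '[[[0.5,0.1,0,0,0,0,5],[0.9,0.1,0,0,0,0,5],[1,0.1,0,0,0,0,5],[1,0.1,0,0,0,0,5]]]'

```text
t: 26.57
ee_pos: [598.3, 6.0, 46.8]
orientation: [-1.214, 1.206, 1.214]
ft_force: [-0.4, 0.8, -0.5]
width: 63.3
```

Request:
servo_tool --plan '[[[0.1,0,0,0,0,0,5],[0.15,0,0,0,0,0,5],[0.15,0,0,0,0,0,5]]]'

```text
t: 26.82
ee_pos: [598.4, 5.8, 45.3]
orientation: [-1.214, 1.206, 1.214]
ft_force: [0.1, 0.1, -0.9]
width: 63.6
```

Request:
servo_tool --plan '[[[0.1,0,0,0,0,0,5],[0.1,0,0,0,0,0,5]]]'

```text
t: 26.98
ee_pos: [598.5, 5.8, 44.5]
orientation: [-1.214, 1.206, 1.213]
ft_force: [-0.4, -0.5, 2.8]
width: 63.4
```

Request:
servo_tool --plan '[[[0,0,0,0,0,0,8.6],[0,0,0,0,0,0,8.6],[0,0,0,0,0,0,8.6],[0,0,0,0,0,0,8.6],[0,0,0,0,0,0,8.6],[-4,0,0,0,0,0,8.6],[-8,0,0,0,0,0,8.6],[-12,0,0,0,0,0,8.6]]]'

```text
t: 27.65
ee_pos: [597.5, 5.8, 164.6]
orientation: [-1.213, 1.208, 1.216]
ft_force: [0.6, 0.2, 0.3]
width: 86.4
```

Request:
servo_tool --plan '[[[-3,0,0,0,0,0,8.6],[-5,2,4,0,0,0,8.6],[-5,4,8,0,0,0,8.6],[-5,6,11,0,0,0,8.6],[-5,8,14,0,0,0,8.6],[-5,10,17,0,0,0,8.6],[-5,12,20,0,0,0,8.6],[-5,14,24,0,0,0,8.6]]]'

```text
t: 28.32
ee_pos: [456.7, 242.8, 214.3]
orientation: [-1.213, 1.207, 1.213]
ft_force: [0.9, -0.2, 0.7]
width: 85.7
```

Request:
servo_tool --plan '[[[0,0,4,0,0,0,8.6],[0,0,8.8,0,0,0,8.6],[0,0,8.8,0,0,0,8.6],[0,0,8.8,0,0,0,8.6],[0,0,8.8,0,0,0,8.6],[0,0,8.8,0,0,0,8.6]]]'

```text
t: 28.82
ee_pos: [457.4, 328.8, 213.9]
orientation: [-1.214, 1.208, 1.213]
ft_force: [0.6, 1.0, -0.6]
width: 86.0
```

Run:
```python
from h import *
im,c=snap("wrist","w17")
q=wfit(im,"yellow",proj(c,(456,334,16)),50);s,e=center(c,q,16);print(s,e)
delta((*s,17),np.pi/2)
im,t=snap("top","t17");im,t=snap("scene","s17")
```

```text
[454.26 333.87] [61.8  62.75]
pos [457.6  328.59 213.98] shift cm [19.7   0.32  0.55] turn [ 0. -0. -0.]
```

View pics/t17.png

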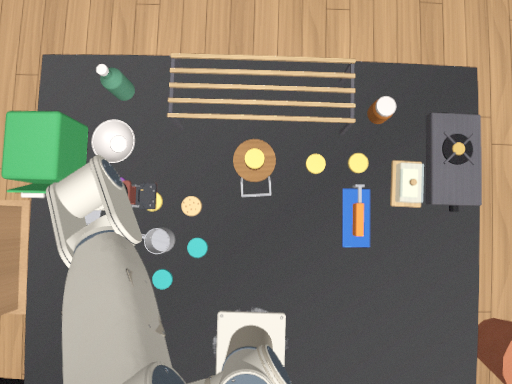

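View pics/w17.png

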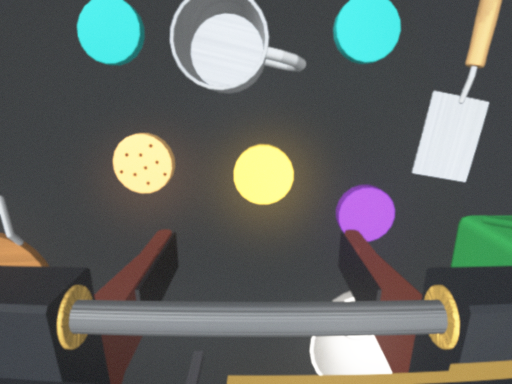

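Request:
servo_tool --plan '[[[4,0.2,0.4,0,0,0,8.6],[8,0.2,0.4,0,0,0,8.6],[12,0.2,0.4,0,0,0,8.6],[15.5,0.2,0.4,0,0,0,8.6],[17.5,0.2,0.4,0,0,0,8.6],[19,0.2,0.4,0,0,0,8.6],[19.6,0.2,0.4,0,0,0,8.6],[19.6,0.2,0.4,0,0,0,8.6]]]'

```text
t: 29.63
ee_pos: [455.2, 332.9, 17.0]
orientation: [-1.213, 1.209, 1.214]
ft_force: [-0.6, 0.5, -0.1]
width: 86.0
```

Run:
```python
from h import *
delta((455.3,333.8,16.5),np.pi/2)
```

```text
pos [455.18 332.95  17.01] shift cm [ 0.05 -0.01  0.09] turn [ 0.01 -0.   -0.  ]
```

Request:
servo_tool --plan '[[[0,0,0,0,0,0,5],[0,0,0,0,0,0,5],[0,0,0,0,0,0,5],[0,0,0,0,0,0,5],[0,0,0,0,0,0,5],[0,0,0,0,0,0,5],[0,0,0,0,0,0,5],[0,0,0,0,0,0,5]]]'

```text
t: 30.3
ee_pos: [456.3, 334.7, 19.4]
orientation: [-1.214, 1.204, 1.213]
ft_force: [0.5, -1.4, 7.6]
width: 63.2
```

Request:
servo_tool --plan '[[[-1,0,0,0,0,0,5],[-4,0,0,0,0,0,5],[-8,0,0,0,0,0,5],[-11,-2,-3,0,0,0,5],[-11,-4,-6,0,0,0,5],[-11,-6,-9,0,0,0,5],[-11,-8,-12.5,0,0,0,5],[-11,-10,-16,0,0,0,5]]]'

```text
t: 30.97
ee_pos: [557.4, 173.6, 129.6]
orientation: [-1.215, 1.204, 1.214]
ft_force: [0.8, -0.1, -0.5]
width: 63.3
```

Request:
servo_tool --plan '[[[0,-2,-4,0,0,0,5],[0,-4.2,-8,0,0,0,5],[0,-4.2,-12,0,0,0,5],[0,-4.2,-16,0,0,0,5],[0,-4.2,-16.9,0,0,0,5],[0,-4.2,-16.9,0,0,0,5],[0,-4.2,-16.9,0,0,0,5],[0,-4.2,-16.9,0,0,0,5]]]'

```text
t: 31.63
ee_pos: [599.5, 7.3, 128.6]
orientation: [-1.214, 1.206, 1.214]
ft_force: [-0.0, 1.0, -1.1]
width: 63.2
```

Run:
```python
from h import *
delta((598,5.6,63.4),np.pi/2);print(pose()[2]["ft_force"])
im,t=snap("scene");cv2.imwrite("pics/s18.png",cv2.resize(im[100:230,200:370],None,fx=4,fy=4,interpolation=cv2.INTER_CUBIC))
```

```text
pos [599.54   7.25 128.56] shift cm [ 6.52  0.16 -0.17] turn [0.01 0.   0.  ]
[-0.02  1.04 -1.07]
```

View pics/s18.png

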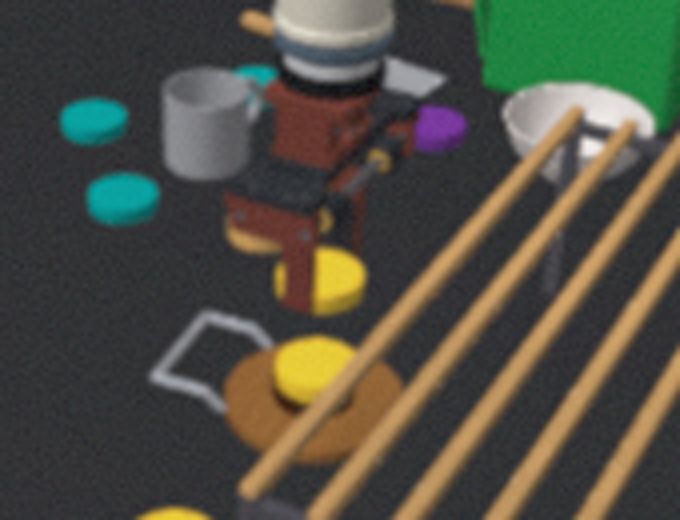

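Cheese B is held level above rye + cheese A. I lower it, correcting 1 mm in x and y.

Request:
servo_tool --plan '[[[2,0.1,-0.1,0,0,0,5],[4,0.1,-0.1,0,0,0,5],[5.5,0.1,-0.1,0,0,0,5],[6.2,0.1,-0.1,0,0,0,5],[6.2,0.1,-0.1,0,0,0,5],[6.2,0.1,-0.1,0,0,0,5]]]'

```text
t: 32.18
ee_pos: [598.7, 6.1, 66.3]
orientation: [-1.215, 1.206, 1.215]
ft_force: [-0.5, 0.1, -1.0]
width: 63.3
```

Request:
servo_tool --plan '[[[0.1,0,0,0,0,0,5],[0.2,0,0,0,0,0,5],[0.2,0,0,0,0,0,5]]]'

```text
t: 32.43
ee_pos: [599.1, 5.2, 64.9]
orientation: [-1.214, 1.205, 1.213]
ft_force: [0.1, -0.6, -0.1]
width: 63.2
```

Request:
servo_tool --plan '[[[0.1,0.05,0,0,0,0,5],[0.15,0.05,0,0,0,0,5],[0.15,0.05,0,0,0,0,5]]]'

```text
t: 32.68
ee_pos: [598.4, 5.0, 63.4]
orientation: [-1.214, 1.206, 1.213]
ft_force: [-1.5, -0.0, 4.7]
width: 63.6
```

Request:
servo_tool --plan '[[[0,0,0,0,0,0,8.6],[0,0,0,0,0,0,8.6],[0,0,0,0,0,0,8.6],[0,0,0,0,0,0,8.6],[0,0,0,0,0,0,8.6],[-4,0,0,0,0,0,8.6],[-8,0,0,0,0,0,8.6],[-12,0,0,0,0,0,8.6]]]'

```text
t: 33.35
ee_pos: [597.3, 5.1, 183.1]
orientation: [-1.212, 1.208, 1.216]
ft_force: [0.8, 0.0, -1.0]
width: 85.8
```

Request:
servo_tool --plan '[[[-3,0,-4,0,0,0,8.6],[-3,0.5,-8,0,0,0,8.6],[-3,0.5,-12,0,0,0,8.6],[-3,0.5,-16,0,0,0,8.6],[-3,0.5,-19.8,0,0,0,8.6],[-3,0.5,-19.8,0,0,0,8.6],[-3,0.5,-19.8,0,0,0,8.6],[-3,0.5,-19.8,0,0,0,8.6]]]'

```text
t: 34.02
ee_pos: [594.0, -192.7, 212.4]
orientation: [-1.212, 1.207, 1.214]
ft_force: [-0.2, -0.4, -0.8]
width: 85.8
```

Run:
```python
from h import *
im,c=snap("wrist","w19")
q=wfit(im,"yellow",proj(c,(593,-192.5,16)),50);s,e=center(c,q,16);print(s,e)
delta((*s,17),np.pi/2)
im,t=snap("top","t19")
```

```text
[ 592.23 -192.99] [61.54 62.31]
pos [ 594.16 -191.98  212.41] shift cm [19.54  0.18 -0.11] turn [ 0.01  0.   -0.  ]
```

View pics/t19.png

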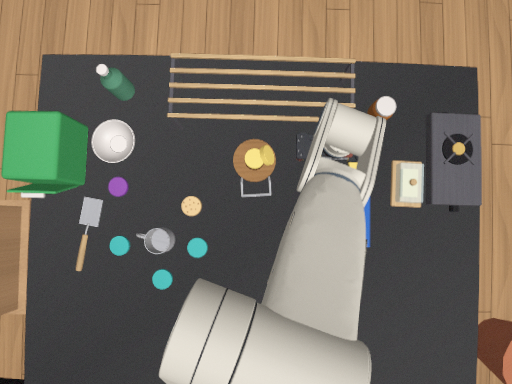

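View pics/w19.png

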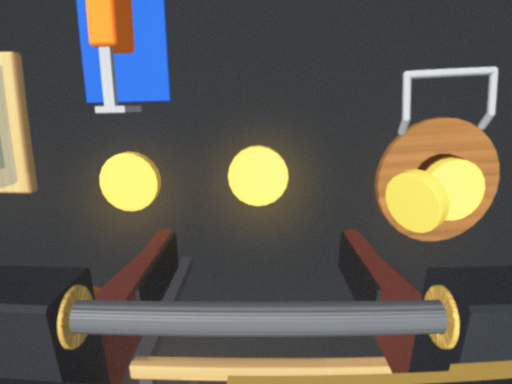

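Run:
```python
from h import *
im,t=snap("scene");cv2.imwrite("pics/s20.png",cv2.resize(im[160:240,230:330],None,fx=7,fy=7,interpolation=cv2.INTER_CUBIC))
im,t=snap("top");cv2.imwrite("pics/t20.png",cv2.resize(im[130:210,210:310],None,fx=7,fy=7,interpolation=cv2.INTER_CUBIC))
```

```text
(no output)
```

View pics/s20.png

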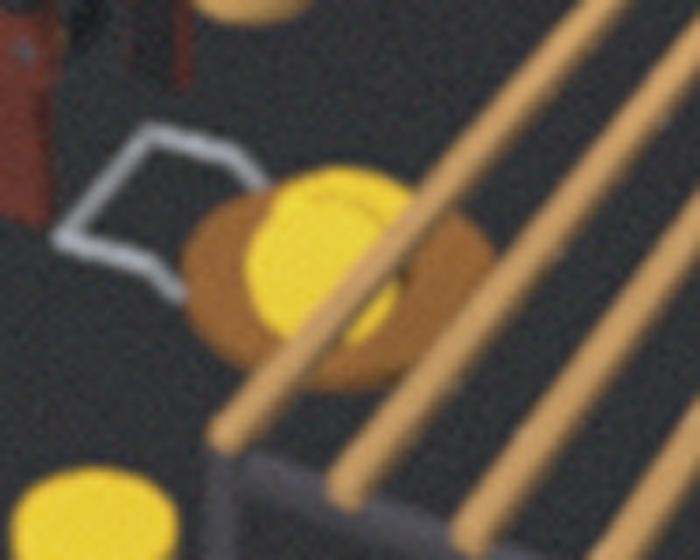

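View pics/t20.png

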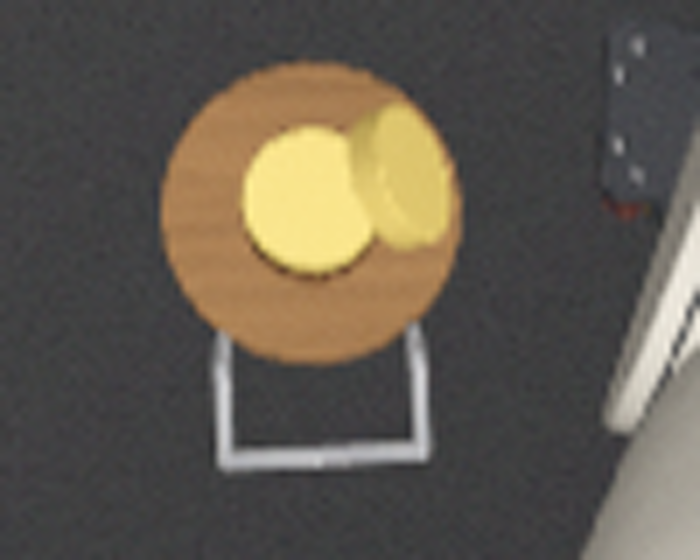

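Run:
```python
from h import *
im,c=snap("wrist")
cv2.imwrite("pics/w20.png",cv2.resize(im[100:260,360:512],None,fx=5,fy=5,interpolation=cv2.INTER_CUBIC)[:600*2])
print(pose()[0])
import json;np.save("c20.npy",c["view"])
```

```text
[ 594.53 -191.56  212.67]
```

View pics/w20.png

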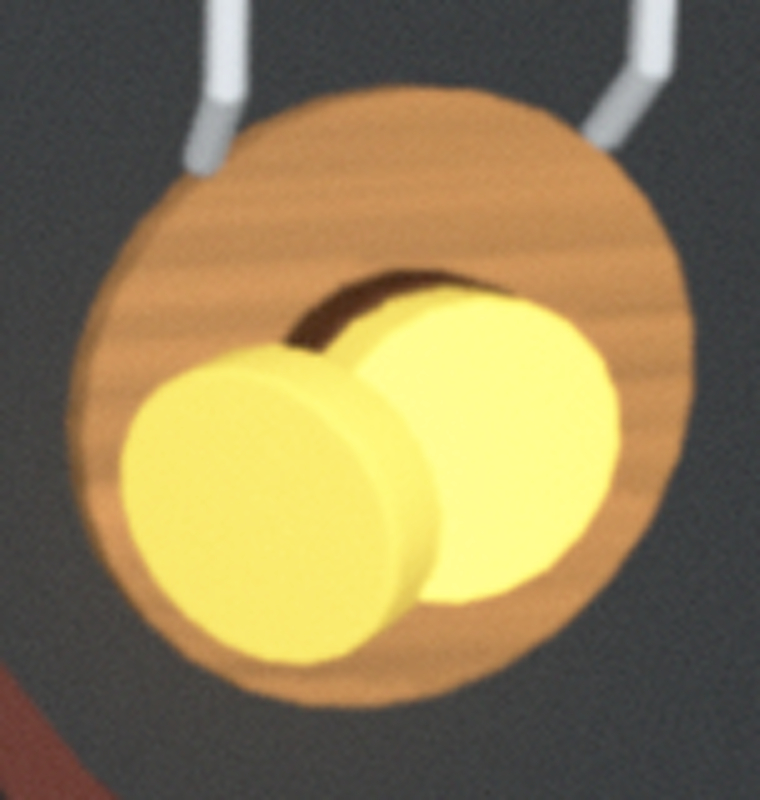

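Run:
```python
from h import *
c=ctrl.calibration("wrist");t=ctrl.calibration("top")
W=lambda u,v:(360+u/5,100+v/5);T=lambda u,v:(210+u/7,130+v/7)
for n,a,b in [("cen",(257,515),(417,172)),("+x",(290,663),(395,103)),("-x",(215,375),(418,247)),("low",(121,480),(455,195)),("up",(395,560),(378,155)),]:
    print(n,tri([c,t],[W(*a),T(*b)]))
print("A", onz(c,W(480,447),44),onz(t,T(312,200),44),"board",onz(t,T(312,212),12))
```

```text
cen (array([609.97, -42.74,  55.43]), [np.float64(0.5739740030867705), np.float64(0.5739740030864743)])
+x (array([640.76, -31.85,  55.57]), [np.float64(0.7563240654203959), np.float64(0.7563240654204395)])
-x (array([582.63, -45.08,  35.19]), [np.float64(3.2631410333804016), np.float64(3.2631410333800575)])
low (array([606.11, -61.41,  33.97]), [np.float64(2.258752380454179), np.float64(2.2587523804543097)])
up (array([613.35, -24.87,  74.91]), [np.float64(1.1576428463722233), np.float64(1.1576428463721047)])
A [598.09   7.65  44.  ] [598.16   4.04  44.  ] board [597.28   4.59  12.  ]
```

Run:
```python
from h import *
t=ctrl.calibration("top")
T=lambda u,v:(210+u/7,130+v/7)
a=onz(t,T(225,462),22);b=onz(t,T(425,455),22);m=(a+b)/2;bc=np.array([597.8,5.5,22]);print(a,b,m)
l=bc+(m-bc)*90/114;print("loop",l)
print(pose()[2]["qpos"])
delta((l[0],l[1],110),np.pi/2)
```

```text
[479.59  40.56  22.  ] [485.51 -50.75  22.  ] [482.55  -5.09  22.  ]
loop [506.81  -2.86  22.  ]
[-0.33  0.45  1.65  0.    1.04 -1.91]
pos [ 594.53 -191.56  212.67] shift cm [10.27  8.62 18.94] turn [ 0.01  0.   -0.  ]
```

Request:
servo_tool --plan '[[[0,3,3,0,0,0,0],[0,6,6,0,0,0,0],[0,8.8,9,0,0,0,0],[0,8.8,13,0,0,0,0],[0,8.8,17,0,0,0,0],[2,8.8,19,0,0,0,0],[6,8.8,19,0,0,0,0],[10,8.8,19,0,0,0,0]]]'

```text
t: 34.93
ee_pos: [506.7, -1.2, 113.4]
orientation: [-1.22, 1.2, 1.213]
ft_force: [0.4, 0.7, -0.0]
width: 36.1
```

Request:
servo_tool --plan '[[[2,0,0,0,0,0,0],[3,0,0,0,0,0,0],[3,0,0,0,0,0,0],[3,0,0,0,0,0,0]]]'

```text
t: 35.27
ee_pos: [505.6, -3.2, 83.1]
orientation: [-1.214, 1.206, 1.214]
ft_force: [0.3, -0.3, 0.3]
width: 9.8
```

Run:
```python
from h import *
delta((506.8,-2.9,22),np.pi/2)
im,c=snap("wrist","w21")
```

```text
pos [505.59  -3.2   83.1 ] shift cm [ 6.11 -0.12  0.03] turn [ 0.01 -0.    0.  ]
```

View pics/w21.png

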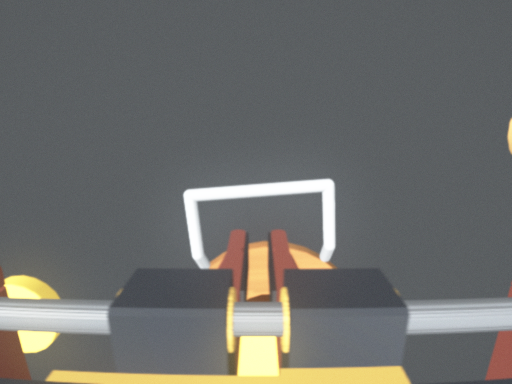

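Request:
servo_tool --plan '[[[2,0,0,0,0,0,0],[4,0,0,0,0,0,0],[5,0,0,0,0,0,0],[6,0,0,0,0,0,0],[6,0,0,0,0,0,0]]]'

```text
t: 35.73
ee_pos: [505.1, -3.6, 22.2]
orientation: [-1.213, 1.207, 1.214]
ft_force: [0.3, -0.6, -0.3]
width: 0.2
```

Run:
```python
from h import *
p,R,o=pose();print(p,o["ft_force"],o["width"])
im,t=snap("scene");cv2.imwrite("pics/s21.png",cv2.resize(im[150:240,220:330],None,fx=6,fy=6,interpolation=cv2.INTER_CUBIC))
```

```text
[505.07  -3.57  22.21] [ 0.35 -0.64 -0.26] 0.21260908439046444
```

View pics/s21.png

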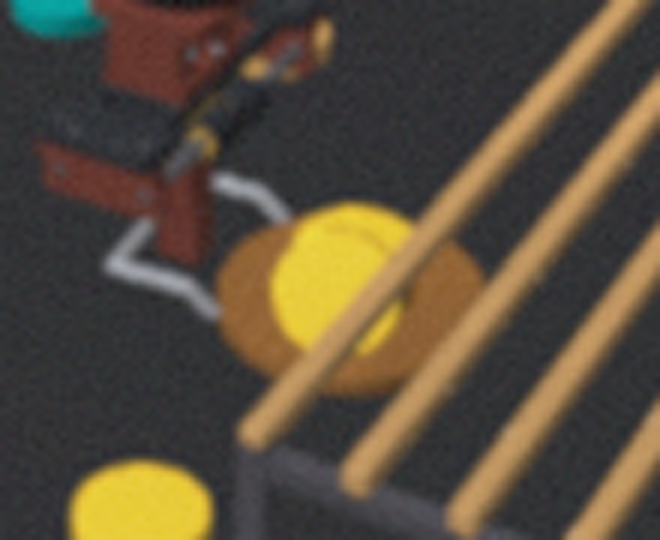

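Request:
servo_tool --plan '[[[0,0.3,0,0,0,0,0],[0,0.6,0,0,0,0,0],[0,0.8,0,0,0,0,0],[0,1,0,0,0,0,0],[0,1.2,0,0,0,0,0],[0,1.4,0,0,0,0,0],[0,1.7,0,0,0,0,0],[0,2,0,0,0,0,0]]]'

```text
t: 36.45
ee_pos: [486.9, -3.6, 23.5]
orientation: [-1.216, 1.204, 1.211]
ft_force: [5.3, -0.3, 1.7]
width: 0.1
```

Request:
servo_tool --plan '[[[0,0.4,0,0,0,0,0],[0,0.8,0,0,0,0,0],[0,1.2,0,0,0,0,0],[0,1.6,0,0,0,0,0],[0,2,0,0,0,0,0],[0,2.4,0,0,0,0,0],[0,2.7,0,0,0,0,0],[0,2.9,0,0,0,0,0]]]'

```text
t: 37.12
ee_pos: [457.8, -3.8, 23.4]
orientation: [-1.216, 1.204, 1.211]
ft_force: [6.0, 0.2, 3.1]
width: 0.5
```

Run:
```python
from h import *
p,R,o=pose();print(p,o["ft_force"],o["width"])
im,t=snap("scene");cv2.imwrite("pics/s22.png",cv2.resize(im[150:240,220:330],None,fx=6,fy=6,interpolation=cv2.INTER_CUBIC))
```

```text
[457.77  -3.83  23.44] [5.96 0.23 3.05] 0.47428934553401997
```

View pics/s22.png

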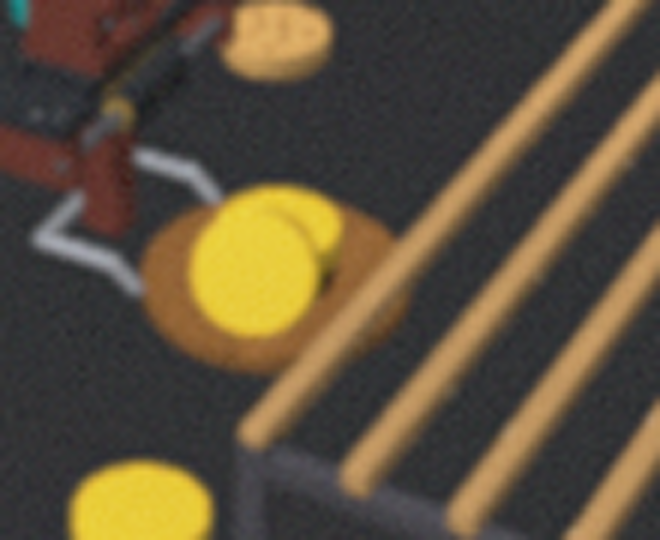

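Request:
servo_tool --plan '[[[0,-0.5,0,0,0,0,2],[-1,-0.6,0,0,0,0,4],[-5,-0.6,0,0,0,0,6],[-9,-0.6,0,0,0,0,8.6],[-13,-0.6,0,0,0,0,8.6],[-17,-0.6,0,0,0,0,8.6],[-19,-4,-2,0,0,0,8.6],[-19,-8,-4,0,0,0,8.6]]]'

```text
t: 37.83
ee_pos: [532.4, -40.9, 218.5]
orientation: [-1.218, 1.202, 1.211]
ft_force: [1.1, -0.5, 0.0]
width: 50.5
```

Request:
servo_tool --plan '[[[0,-1,0,0.12,0,0,8.6],[0,-1,0,0.24,0,0,8.6],[0,-1,0,0.36,0,0,8.6],[0,-1,0,0.48,0,0,8.6],[0,-1,0,0.6,0,0,8.6],[0,-1,0,0.72,0,0,8.6],[0,-1,0,0.84,0,0,8.6],[0,-1,0,0.96,0,0,8.6]]]'

```text
t: 38.5
ee_pos: [540.4, -40.8, 212.7]
orientation: [-0.478, 1.52, 0.479]
ft_force: [-0.1, -0.1, 0.3]
width: 85.8
```

Run:
```python
from h import *
p,R,o=pose();print(p,o["qpos"]);print(R)
im,c=snap("wrist","w23")
im,c=snap("top");cv2.imwrite("pics/t23.png",cv2.resize(im[130:230,200:320],None,fx=6,fy=6,interpolation=cv2.INTER_CUBIC))
```

```text
[540.41 -40.76 212.71] [-0.1   0.33  1.83 -0.    0.98 -0.71]
[[-0.   -0.57  0.82]
 [ 0.    0.82  0.57]
 [-1.    0.   -0.  ]]
```

View pics/w23.png

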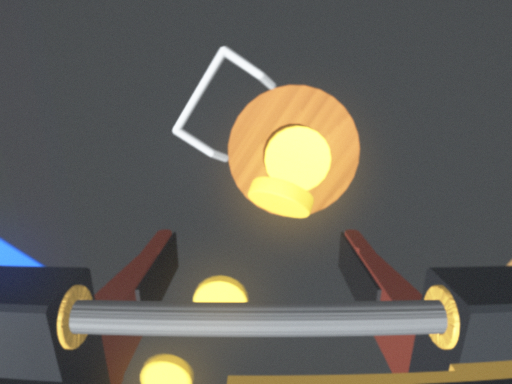

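View pics/t23.png

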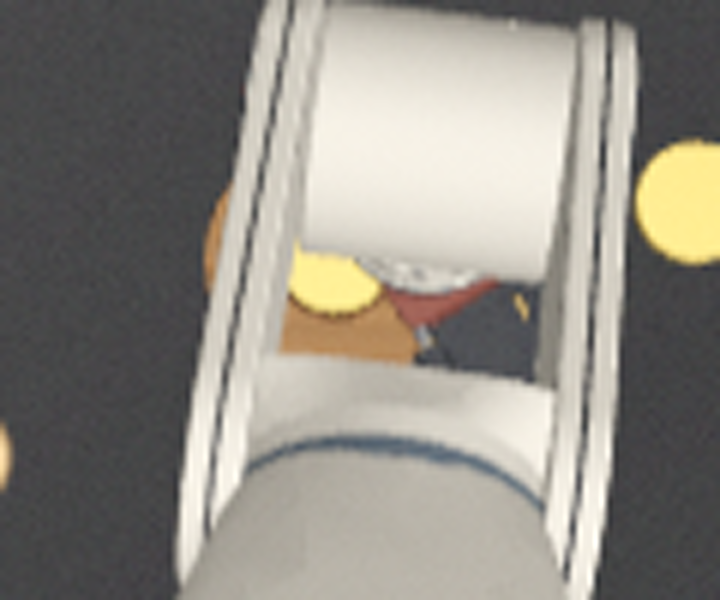

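Request:
servo_tool --plan '[[[0,0,0,0.12,0,0,8.6],[0,0,0,0.24,0,0,8.6],[0,0,0,0.36,0,0,8.6],[0,0,0,0.36,0,0,8.6],[0,0,0,0.36,0,0,8.6]]]'

```text
t: 39.02
ee_pos: [541.2, -40.8, 212.6]
orientation: [-0.207, 1.562, 0.207]
ft_force: [1.2, -0.1, 0.2]
width: 86.0
```

Run:
```python
from h import *
p,R,o=pose();print(p,o["qpos"]);print(R)
im,c=snap("wrist","w24");np.save("c24.npy",c["view"])
cv2.imwrite("pics/w24c.png",cv2.resize(im[60:250,190:390],None,fx=4,fy=4,interpolation=cv2.INTER_CUBIC)[:600])
```

```text
[541.19 -40.84 212.65] [-0.1   0.33  1.83 -0.    0.98 -0.36]
[[-0.   -0.26  0.97]
 [ 0.    0.97  0.26]
 [-1.    0.   -0.  ]]
```

View pics/w24c.png

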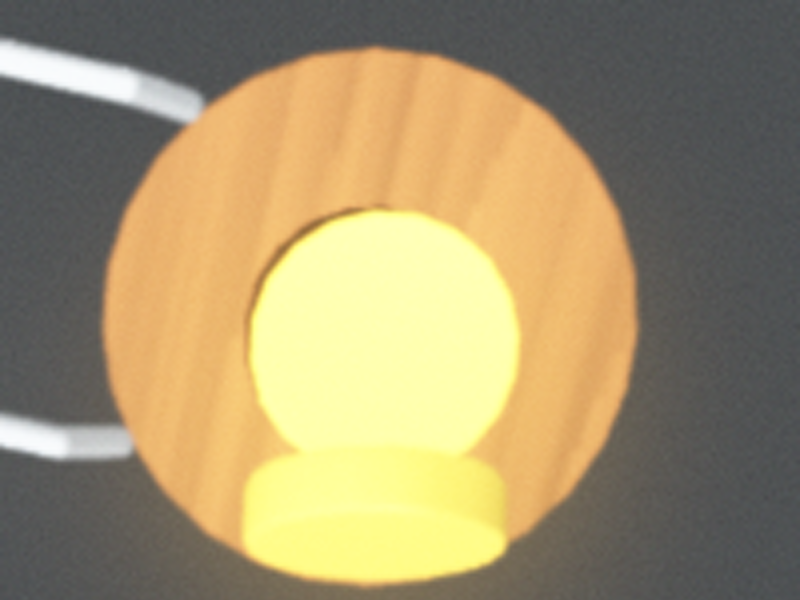

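Run:
```python
from h import *
c=ctrl.calibration("wrist");c["view"]=np.load("c24.npy")
W=lambda u,v:(190+u/4,60+v/4)
im=cv2.imread("pics/w24.png")
def lr(a,b,D=64):
    pa=cv2.undistortPoints(np.array([[W(*a)]],float),c["K"],c["dist"])[0,0];pb=cv2.undistortPoints(np.array([[W(*b)]],float),c["K"],c["dist"])[0,0]
    dep=D/np.linalg.norm(pa-pb);m=(pa+pb)/2
    X=c["view"][:3,:3].T@(np.array([m[0],-m[1],-1])*dep-c["view"][:3,3]);return X
print("face",lr((243,538),(507,540)),"back",lr((245,490),(505,490)))
print("A top",lr((250,338),(520,338)),"board",lr((104,320),(638,325),140))
m=wfit(im,([0,60,10],[22,255,255]),(283,140),80);print("board",center(c,m,12))
print("A at z44",onz(c,W(385,338),44))
p=np.array([541.19,-40.84,212.65])
for z in (40,46,52): print(z,onz(c,W(375,541),z))
```

```text
face [567.7  -44.18  49.05] back [565.36 -34.1   41.07]
A top [556.92   2.51  43.91] board [556.1    2.7    9.94]
board (array([557.26,  -3.63]), array([137.98, 153.08]))
A at z44 [556.87   2.47  44.  ]
40 [569.12 -46.83  40.  ]
46 [568.24 -45.41  46.  ]
52 [567.36 -43.98  52.  ]
```

Run:
```python
from h import *
delta((566.5,-40,40),0.26)
```

```text
pos [541.29 -40.83 212.66] shift cm [17.26 -0.58  2.47] turn [ 0. -0. -0.]
```

Request:
servo_tool --plan '[[[3,-0.6,2.5,0,0,0,8.6],[6,-0.6,2.5,0,0,0,8.6],[9,-0.6,2.5,0,0,0,8.6],[11,-0.6,2.5,0,0,0,8.6],[11,-0.6,2.5,0,0,0,8.6],[11,-0.6,2.5,0,0,0,8.6]]]'

```text
t: 39.57
ee_pos: [566.6, -40.3, 101.9]
orientation: [-0.204, 1.564, 0.204]
ft_force: [-0.3, 0.3, 1.4]
width: 86.4
```

Run:
```python
from h import *
delta((566.5,-40,40),0.26)
im,c=snap("wrist","w25")
```

```text
pos [566.56 -40.25 101.88] shift cm [6.19 0.02 0.02] turn [-0. -0. -0.]
```

View pics/w25.png

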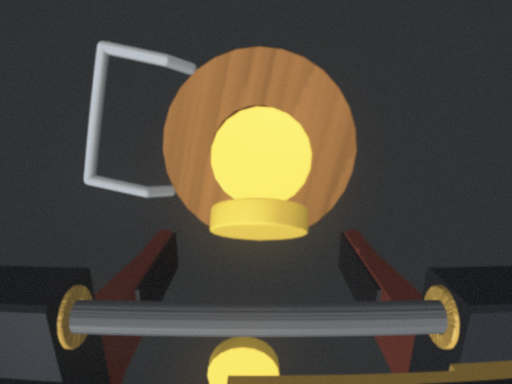

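Request:
servo_tool --plan '[[[2,0,0,0,0,0,8.6],[4,0,0,0,0,0,8.6],[5.5,0,0,0,0,0,8.6],[6.1,0,0,0,0,0,8.6],[6.1,0,0,0,0,0,8.6],[6.1,0,0,0,0,0,8.6]]]'

```text
t: 40.12
ee_pos: [568.3, -40.4, 42.9]
orientation: [-0.202, 1.56, 0.202]
ft_force: [0.0, -0.1, 0.4]
width: 86.2
```

Request:
servo_tool --plan '[[[0,0,0,0,0,0,5],[0,0,0,0,0,0,5],[0,0,0,0,0,0,5],[0,0,0,0,0,0,5],[0,0,0,0,0,0,5],[0,0,0,0,0,0,5],[0,0,0,0,0,0,5],[0,0,0,0,0,0,5]]]'

```text
t: 40.78
ee_pos: [567.7, -40.4, 41.9]
orientation: [-0.202, 1.561, 0.202]
ft_force: [0.1, -0.9, 4.8]
width: 63.3
```

Run:
```python
from h import *
im,c=snap("wrist","w26")
```

```text
(no output)
```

View pics/w26.png

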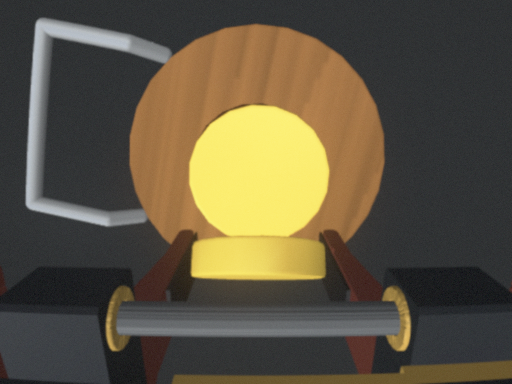

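Request:
servo_tool --plan '[[[-0.5,-0.5,0,0,0,0,5],[-1.5,-1.5,0,0,0,0,5],[-3,-2.5,0,0,0,0,5],[-6,-3.5,0,0,0,0,5],[-6,-5,-2,0,0,0,5],[-6,-5.5,-5,0,0,0,5],[-6,-5.5,-6.7,0,0,0,5],[-6,-5.5,-6.7,0,0,0,5]]]'

```text
t: 41.5
ee_pos: [513.0, -111.9, 101.8]
orientation: [-0.199, 1.565, 0.201]
ft_force: [-0.1, -0.1, -0.8]
width: 63.4
```

Run:
```python
from h import *
print(pose()[0])
im,c=snap("wrist","w27")
im,t=snap("scene");cv2.imwrite("pics/s27.png",cv2.resize(im[110:250,190:330],None,fx=4,fy=4,interpolation=cv2.INTER_CUBIC))
```

```text
[ 512.96 -111.87  101.84]
```

View pics/w27.png

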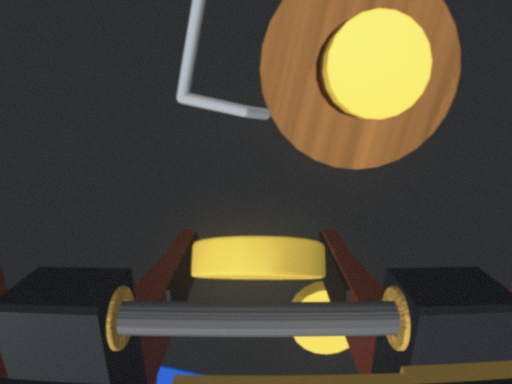

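View pics/s27.png

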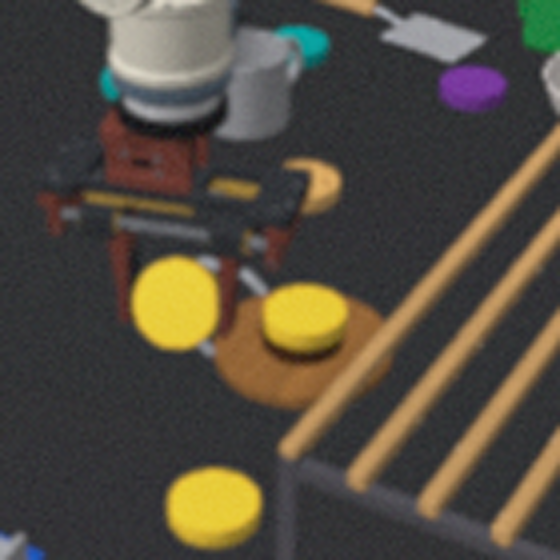

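Request:
servo_tool --plan '[[[2,0,0,0,0,0,5],[4,0,0,0,0,0,5],[6,0,0,0,0,0,5],[6.8,0,0,0,0,0,5],[7.1,0,0,0,0,0,5],[7.1,0,0,0,0,0,5]]]'

```text
t: 42.1
ee_pos: [517.3, -110.4, 30.4]
orientation: [-0.202, 1.562, 0.202]
ft_force: [0.2, -0.6, 1.0]
width: 63.4
```

Request:
servo_tool --plan '[[[0.3,0,0,0,0,0,5],[0.5,0,0,0,0,0,5],[0.5,0,0,0,0,0,5]]]'

```text
t: 42.35
ee_pos: [517.5, -110.3, 27.8]
orientation: [-0.202, 1.56, 0.202]
ft_force: [-5.6, 4.3, 20.9]
width: 63.5
```

Request:
servo_tool --plan '[[[-0.2,0,0,0,0,0,8.6],[-0.2,0,0,0,0,0,8.6],[-0.2,0,0,0,0,0,8.6],[-0.2,0,0,0,0,0,8.6],[-0.2,0,0,0,0,0,8.6],[-0.2,0,0,0,0,0,8.6]]]'

```text
t: 42.85
ee_pos: [516.5, -110.6, 27.4]
orientation: [-0.202, 1.562, 0.202]
ft_force: [0.2, 0.5, 1.0]
width: 86.0
```

Run:
```python
from h import *
print(pose()[0])
im,c=snap("wrist","w28")
im,t=snap("scene");cv2.imwrite("pics/s28.png",cv2.resize(im[130:250,180:330],None,fx=4,fy=4,interpolation=cv2.INTER_CUBIC))
```

```text
[ 516.53 -110.55   27.44]
```

View pics/w28.png

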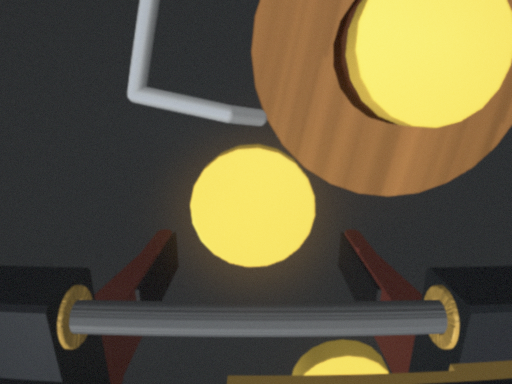

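View pics/s28.png

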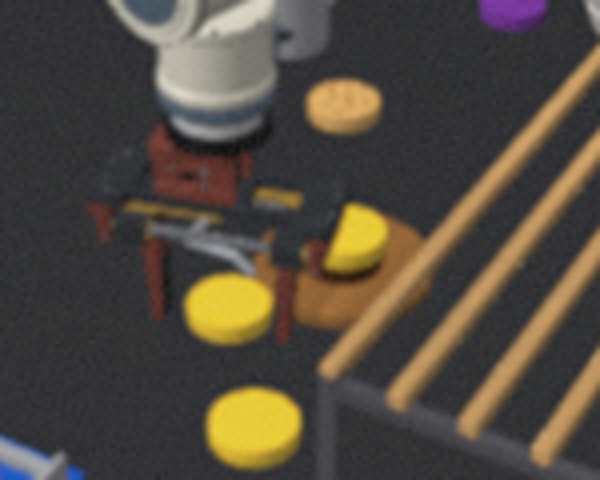

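Run:
```python
from h import *
im=cv2.imread("pics/w28.png");c=ctrl.calibration("wrist")
q=wfit(im,"yellow",(252,206),63);s,e=center(c,q,16);print(s,e)
m=cv2.imread("pics/w24.png")
for yaw in (0,.26,.6,-.3):
  for sg in (1,-1):
    d=np.array([np.cos(yaw),np.sin(yaw)]);n=np.array([-d[1],d[0]])
    print(yaw,sg,min(np.linalg.norm(s+sg*a*d+b*n-[557,2.7]) for a in (43,57) for b in(-10,10)))
delta((*s,60),0.26)
```

```text
[507.63 -89.69] [60.67 61.09]
0 1 82.63248509107149
0 -1 123.77408434171848
0.26 1 68.14146060919315
0.26 -1 132.42293875176492
0.6 1 52.55690208698633
0.6 -1 141.22642705445435
-0.3 1 95.6894209210713
-0.3 -1 112.12995820010842
pos [ 516.52 -110.54   27.42] shift cm [-3.26  2.24 -0.33] turn [-0. -0. -0.]
```

Request:
servo_tool --plan '[[[-4,0,0,0,0,0,8.6],[-8,0.5,0,0.1,0,0,8.6],[-12,1,-0.2,0.22,0,0,8.6],[-13,2.2,-0.3,0.34,0,0,8.6],[-13,2.2,-0.3,0.46,0,0,8.6],[-13,2.2,-0.3,0.56,0,0,8.6],[-13,2.2,-0.3,0.56,0,0,8.6],[-13,2.2,-0.3,0.56,0,0,8.6]]]'

```text
t: 43.62
ee_pos: [507.9, -90.0, 157.5]
orientation: [0.235, 1.558, -0.235]
ft_force: [-0.7, -0.7, -0.0]
width: 85.8
```

Run:
```python
from h import *
print(pose()[0])
im,c=snap("wrist","w29")
q=wfit(im,"yellow",proj(c,(508,-89.7,16)),40);s,e=center(c,q,16);print(s,e)
delta((*s,17),-0.3)
```

```text
[507.93 -89.98 157.51]
[507.91 -89.62] [60.24 60.52]
pos [507.89 -90.02 157.34] shift cm [14.03  0.04 -0.  ] turn [ 0. -0.  0.]
```

View pics/w29.png

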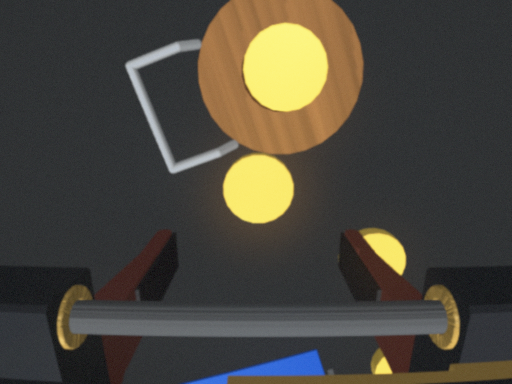

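Request:
servo_tool --plan '[[[4,0,0,0,0,0,8.6],[8,0,0,0,0,0,8.6],[11,0,0,0,0,0,8.6],[13,0,0,0,0,0,8.6],[13.7,0,0,0,0,0,8.6],[14,0,0,0,0,0,8.6],[14,0,0,0,0,0,8.6]]]'

```text
t: 44.25
ee_pos: [508.0, -90.1, 17.3]
orientation: [0.237, 1.559, -0.237]
ft_force: [-0.1, -0.2, 0.9]
width: 86.0
```

Request:
servo_tool --plan '[[[0,0,0,0,0,0,5],[0,0,0,0,0,0,5],[0,0,0,0,0,0,5],[0,0,0,0,0,0,5],[0,0,0,0,0,0,5],[0,0,0,0,0,0,5],[0,0,0,0,0,0,5],[0,0,0,0,0,0,5]]]'

```text
t: 44.92
ee_pos: [508.8, -90.2, 18.6]
orientation: [0.238, 1.556, -0.238]
ft_force: [-0.9, 0.6, 8.0]
width: 63.2
```

Request:
servo_tool --plan '[[[-1,0,0,0,0,0,5],[-4,0,0,0,0,0,5],[-8,0,0,0,0,0,5],[-10,3,0.6,0,0,0,5],[-10,6,1.2,0,0,0,5],[-10,10.3,1.9,0,0,0,5],[-10,10.3,1.9,0,0,0,5],[-10,10.3,1.9,0,0,0,5]]]'

```text
t: 45.58
ee_pos: [557.7, 4.4, 118.5]
orientation: [0.235, 1.557, -0.235]
ft_force: [0.1, -0.8, -0.5]
width: 63.4
```

Request:
servo_tool --plan '[[[1,0,0,0,0,0,5],[1,0,0,0,0,0,5],[1,0,0,0,0,0,5]]]'

```text
t: 45.83
ee_pos: [555.4, 1.6, 106.5]
orientation: [0.239, 1.56, -0.239]
ft_force: [-0.5, -0.6, 0.0]
width: 63.2
```

Run:
```python
from h import *
delta((557,2.6,62.6),-0.3)
im,c=snap("top");cv2.imwrite("pics/t30.png",cv2.resize(im[130:230,200:320],None,fx=6,fy=6,interpolation=cv2.INTER_CUBIC))
im,c=snap("wrist","w30")
```

```text
pos [555.42   1.57 106.54] shift cm [4.39 0.15 0.13] turn [-0. -0.  0.]
```

View pics/w30.png

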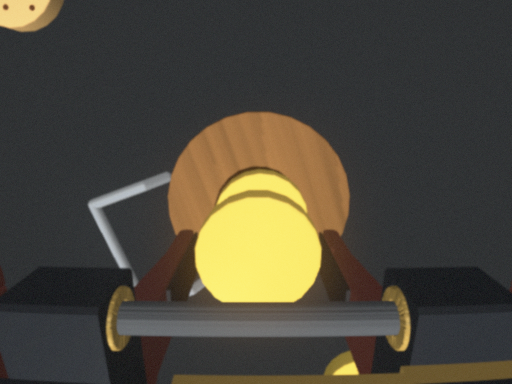

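Request:
servo_tool --plan '[[[2,0,0,0,0,0,5],[3,0,0,0,0,0,5],[3.8,0,0,0,0,0,5],[3.8,0,0,0,0,0,5],[3.8,0,0,0,0,0,5]]]'

```text
t: 46.35
ee_pos: [556.5, 2.5, 69.1]
orientation: [0.238, 1.559, -0.238]
ft_force: [0.3, 0.0, -0.2]
width: 63.0
```

Run:
```python
from h import *
delta((557,2.6,62.6),-0.3)
```

```text
pos [556.5    2.46  69.13] shift cm [0.65 0.03 0.04] turn [-0. -0.  0.]
```

Request:
servo_tool --plan '[[[0.3,0,0,0,0,0,5],[0.5,0,0,0,0,0,5],[0.5,0,0,0,0,0,5]]]'

```text
t: 46.6
ee_pos: [557.0, 2.7, 64.6]
orientation: [0.238, 1.557, -0.238]
ft_force: [0.6, -0.3, -0.9]
width: 63.3
```

Request:
servo_tool --plan '[[[0.1,0,0,0,0,0,5],[0.2,0,0,0,0,0,5],[0.2,0,0,0,0,0,5]]]'

```text
t: 46.85
ee_pos: [557.1, 2.7, 62.7]
orientation: [0.238, 1.557, -0.238]
ft_force: [-0.0, -0.0, -0.1]
width: 63.4
```

Request:
servo_tool --plan '[[[0.1,0,0,0,0,0,5],[0.1,0,0,0,0,0,5]]]'

```text
t: 47.02
ee_pos: [557.2, 2.7, 62.6]
orientation: [0.238, 1.557, -0.238]
ft_force: [-3.7, -0.4, 10.5]
width: 63.3
```

Request:
servo_tool --plan '[[[0,0,0,0,0,0,8.6],[0,0,0,0,0,0,8.6],[0,0,0,0,0,0,8.6],[0,0,0,0,0,0,8.6],[0,0,0,0,0,0,8.6],[-4,0,0,0,0,0,8.6],[-8,0,0,0,0,0,8.6],[-12,0,0,0,0,0,8.6]]]'

```text
t: 47.68
ee_pos: [556.1, 2.6, 181.9]
orientation: [0.238, 1.561, -0.238]
ft_force: [1.5, -0.8, 0.4]
width: 86.0
```

Request:
servo_tool --plan '[[[-2,0,0,-0.12,0,0,8.6],[-3,0,0,-0.24,0,0,8.6],[-3,0,0,-0.36,0,0,8.6],[-3,0,0,-0.48,0,0,8.6],[-3,0,0,-0.6,0,0,8.6],[-3,0,0,-0.72,0,0,8.6],[-3,0,0,-0.84,0,0,8.6],[-3,0,0,-0.96,0,0,8.6]]]'

```text
t: 48.35
ee_pos: [556.8, 2.6, 211.4]
orientation: [-0.519, 1.508, 0.519]
ft_force: [0.6, -0.2, 0.1]
width: 86.1
```

Request:
servo_tool --plan '[[[0,0,0,-0.12,0,0,8.6],[0,0,0,-0.24,0,0,8.6],[0,0,0,-0.36,0,0,8.6],[0,0,0,-0.48,0,0,8.6],[0,0,0,-0.6,0,0,8.6],[0,0,0,-0.72,0,0,8.6],[0,0,0,-0.84,0,0,8.6],[0,0,0,-0.91,0,0,8.6]]]'

```text
t: 49.02
ee_pos: [556.8, 2.6, 211.4]
orientation: [-1.211, 1.208, 1.211]
ft_force: [-0.3, -0.2, 0.7]
width: 86.1
```

Request:
servo_tool --plan '[[[0,0,0,0,0,0,8.6],[0,0,0,0,0,0,8.6],[0,0,0,0,0,0,8.6]]]'

```text
t: 49.27
ee_pos: [556.9, 2.6, 211.5]
orientation: [-1.205, 1.212, 1.205]
ft_force: [0.1, 0.3, 0.7]
width: 86.2
```

Run:
```python
from h import *
delta((592.5,-192.5,200),np.pi/2)
im,c=snap("wrist","w31")
im,c=snap("scene","s31")
```

```text
pos [556.88   2.63 211.5 ] shift cm [  1.15  -3.68 -19.49] turn [-0.01  0.   -0.  ]
```

View pics/w31.png

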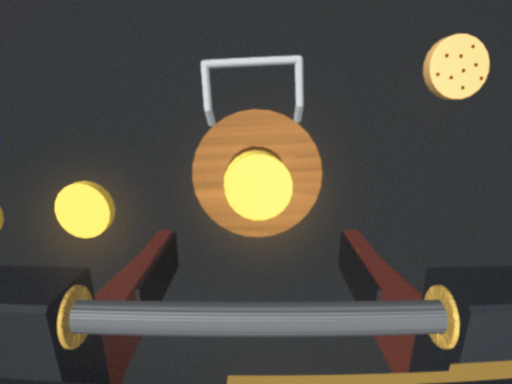

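View pics/s31.png

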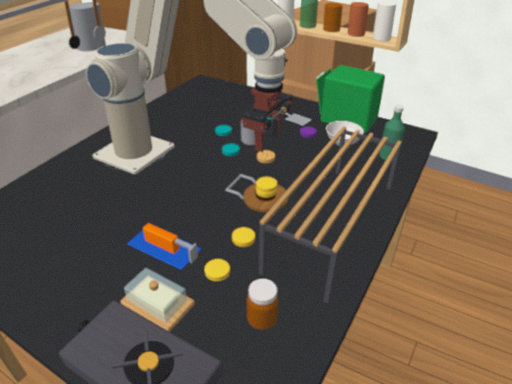

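Run:
```python
from h import *
im=cv2.imread("pics/w31.png");c=ctrl.calibration("wrist")
q=wfit(im,([0,60,10],[34,255,255]),(258,172),80);print("board",center(c,q,12))
q=wfit(im,"yellow",(258,186),45);print("B",center(c,q,60))
```

```text
board (array([560.06,   2.08]), array([139.34, 151.06]))
B (array([555.68,   2.07]), array([60.91, 64.45]))
```

Run:
```python
from h import *
im=cv2.imread("pics/w31.png");c=ctrl.calibration("wrist")
_,m=blobs(im,([5,90,60],[20,255,235]))
mm=np.zeros_like(m);cv2.circle(mm,(258,172),80,255,-1);m&=mm
m=cv2.morphologyEx(m,cv2.MORPH_OPEN,np.ones((5,5),np.uint8))
q=max(cv2.findContours(m,0,1)[0],key=cv2.contourArea)
P=np.array([onz(c,p[0],12)[:2] for p in cv2.convexHull(q)]).astype(np.float32)
print(cv2.fitEllipse(P),cv2.minEnclosingCircle(P))
print(onz(c,(257,173.5),12))
```

```text
((555.8826293945312, 1.3038971424102783), (139.89625549316406, 140.45790100097656), 104.2800521850586) ((556.0291137695312, 1.3668568134307861), 70.47930908203125)
[552.85   1.57  12.  ]
```

Request:
servo_tool --plan '[[[0,-1,-4,0,0,0,8.6],[0,-2,-8,0,0,0,8.6],[0,-3,-12,0,0,0,8.6],[0,-3.7,-16,0,0,0,8.6],[0,-3.7,-19.5,0,0,0,8.6],[0,-3.7,-19.5,0,0,0,8.6],[0,-3.7,-19.5,0,0,0,8.6],[0,-3.7,-19.5,0,0,0,8.6]]]'

```text
t: 50.03
ee_pos: [592.8, -192.1, 211.3]
orientation: [-1.205, 1.212, 1.206]
ft_force: [1.1, 0.3, 0.8]
width: 86.3
```

Request:
servo_tool --plan '[[[3,0,0,0,0,0,8.6],[5,0,0,0,0,0,8.6],[5,0,0,0,0,0,8.6],[5,0,0,0,0,0,8.6],[5,0,0,0,0,0,8.6]]]'

```text
t: 50.45
ee_pos: [593.9, -191.6, 162.6]
orientation: [-1.208, 1.21, 1.206]
ft_force: [0.2, 0.7, 0.2]
width: 86.1
```

Run:
```python
from h import *
im,c=snap("wrist","w32")
q=wfit(im,"yellow",proj(c,(592.5,-192.5,16)),50);s,e=center(c,q,16);print(s,e)
delta((*s,16.5),np.pi/2)
```

```text
[ 592.18 -193.19] [60.35 61.08]
pos [ 594.16 -191.96  163.05] shift cm [14.65  0.23 -0.11] turn [-0. -0.  0.]
```

Request:
servo_tool --plan '[[[4,0.1,0,0,0,0,8.6],[8,0.1,0,0,0,0,8.6],[11,0.1,-0.1,0,0,0,8.6],[13,0.1,-0.1,0,0,0,8.6],[14.2,0.1,-0.1,0,0,0,8.6],[14.6,0.1,-0.1,0,0,0,8.6],[14.6,0.1,-0.1,0,0,0,8.6]]]'

```text
t: 51.08
ee_pos: [592.7, -193.5, 15.9]
orientation: [-1.207, 1.211, 1.206]
ft_force: [-0.0, -1.0, -0.9]
width: 86.2
```

Request:
servo_tool --plan '[[[0,0,0,0,0,0,5],[0,0,0,0,0,0,5],[0,0,0,0,0,0,5],[0,0,0,0,0,0,5],[0,0,0,0,0,0,5],[0,0,0,0,0,0,5],[0,0,0,0,0,0,5],[0,0,0,0,0,0,5]]]'

```text
t: 51.75
ee_pos: [593.0, -193.8, 16.9]
orientation: [-1.208, 1.21, 1.205]
ft_force: [-0.4, 0.5, 6.7]
width: 63.3
```

Request:
servo_tool --plan '[[[-1,0,0,0,0,0,5],[-4,0,0,0,0,0,5],[-8,0,0,0,0,0,5],[-11,1,3,0,0,0,5],[-11,2,7,0,0,0,5],[-11,3,11,0,0,0,5],[-11,3.7,15,0,0,0,5],[-11,3.7,19.6,0,0,0,5]]]'

```text
t: 52.42
ee_pos: [554.1, -0.4, 126.5]
orientation: [-1.205, 1.212, 1.206]
ft_force: [0.2, 0.3, -0.4]
width: 63.4
```

Request:
servo_tool --plan '[[[0,0,0,0,0,0,5],[1,0,0,0,0,0,5],[2.5,0,0,0,0,0,5],[4,0,0,0,0,0,5],[4,0,0,0,0,0,5],[4,0,0,0,0,0,5]]]'

```text
t: 52.92
ee_pos: [555.3, -2.9, 84.7]
orientation: [-1.204, 1.213, 1.207]
ft_force: [0.6, -0.0, -0.2]
width: 63.3
```

Run:
```python
from h import *
delta((556.2,2,76.9),np.pi/2);print(pose()[2]["ft_force"])
im,c=snap("wrist","w33")
```

```text
pos [555.29  -2.9   84.71] shift cm [ 0.78 -0.09  0.49] turn [-0.01 -0.   -0.  ]
[ 0.56 -0.01 -0.17]
```

View pics/w33.png

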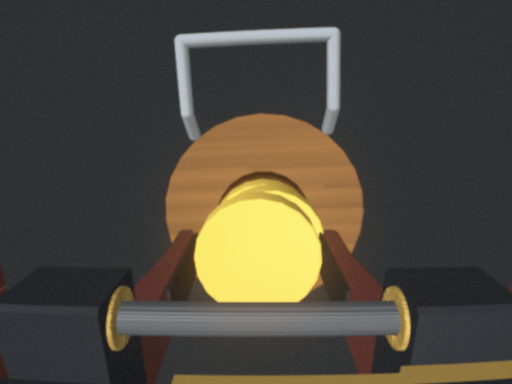

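Request:
servo_tool --plan '[[[0,0,0.2,0,0,0,5],[0,0,0.4,0,0,0,5],[0,0,0.4,0,0,0,5],[0.3,0,0.4,0,0,0,5],[0.3,0,0.4,0,0,0,5]]]'

```text
t: 53.38
ee_pos: [555.9, 2.4, 82.5]
orientation: [-1.207, 1.211, 1.206]
ft_force: [0.2, -0.6, 0.3]
width: 63.4
```

Run:
```python
from h import *
delta((556.2,2,76.9),np.pi/2);print(pose()[2]["ft_force"])
```

```text
pos [555.9    2.37  82.52] shift cm [ 0.56 -0.03 -0.04] turn [-0. -0.  0.]
[ 0.24 -0.6   0.33]
```

Request:
servo_tool --plan '[[[0.2,0,0,0,0,0,5],[0.4,0,0,0,0,0,5],[0.4,0,0,0,0,0,5]]]'

```text
t: 53.63
ee_pos: [555.7, 2.3, 78.1]
orientation: [-1.206, 1.212, 1.207]
ft_force: [-0.2, -0.2, -1.1]
width: 63.5
```

Request:
servo_tool --plan '[[[0.1,0,0,0,0,0,5],[0.15,0,0,0,0,0,5],[0.15,0,0,0,0,0,5]]]'

```text
t: 53.88
ee_pos: [555.9, 2.3, 76.9]
orientation: [-1.206, 1.211, 1.207]
ft_force: [0.5, 0.2, -0.3]
width: 63.3
```

Request:
servo_tool --plan '[[[0.1,0,0,0,0,0,5],[0.1,0,0,0,0,0,5]]]'

```text
t: 54.05
ee_pos: [556.0, 2.3, 76.8]
orientation: [-1.206, 1.211, 1.206]
ft_force: [-2.8, 0.1, 8.9]
width: 63.1
```

Request:
servo_tool --plan '[[[0,0,0,0,0,0,8.6],[0,0,0,0,0,0,8.6],[0,0,0,0,0,0,8.6],[0,0,0,0,0,0,8.6],[0,0,0,0,0,0,8.6],[-4,0,0,0,0,0,8.6],[-8,0,0,0,0,0,8.6],[-12,0,0,0,0,0,8.6]]]'

```text
t: 54.72
ee_pos: [555.1, 2.3, 196.5]
orientation: [-1.205, 1.213, 1.209]
ft_force: [1.1, 0.2, -0.3]
width: 85.7
```

Request:
servo_tool --plan '[[[0,0,-4,0,0,0,8.6],[0,-1,-8,0,0,0,8.6],[0,-2,-12,0,0,0,8.6],[0,-3,-16,0,0,0,8.6],[0,-4.2,-20,0,0,0,8.6],[0,-4.2,-24,0,0,0,8.6],[0,-4.2,-28,0,0,0,8.6],[0,-4.2,-32,0,0,0,8.6]]]'

```text
t: 55.38
ee_pos: [596.4, -319.8, 195.8]
orientation: [-1.206, 1.211, 1.207]
ft_force: [1.0, 1.3, 0.1]
width: 85.6
```

Request:
servo_tool --plan '[[[2,0,-1.5,0,0,0,8.6],[4,0,-1.5,0,0,0,8.6],[4,0,-1.5,0,0,0,8.6],[4,0,-1.5,0,0,0,8.6],[4,0,-1.5,0,0,0,8.6]]]'

```text
t: 55.8
ee_pos: [597.0, -332.4, 156.7]
orientation: [-1.207, 1.211, 1.207]
ft_force: [0.2, 0.4, -0.6]
width: 86.0
```

Run:
```python
from h import *
im,c=snap("wrist","w34")
q=wfit(im,"yellow",proj(c,(600.5,-332,16)),50);s,e=center(c,q,16);print(s,e)
delta((*s,16.5),np.pi/2)
im,c=snap("top","t34")
im,c=snap("scene","s34")
```

```text
[ 598.94 -332.6 ] [60.08 61.02]
pos [ 597.38 -332.4   157.24] shift cm [14.07 -0.14 -0.01] turn [-0. -0.  0.]
```

View pics/t34.png

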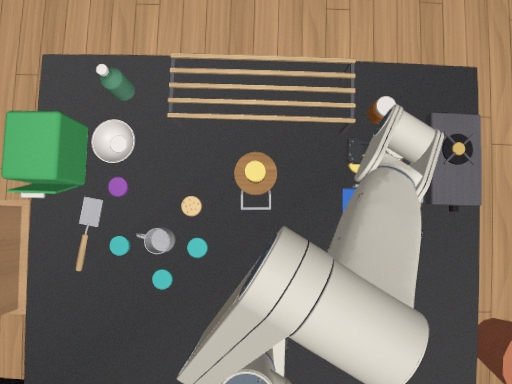

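View pics/s34.png

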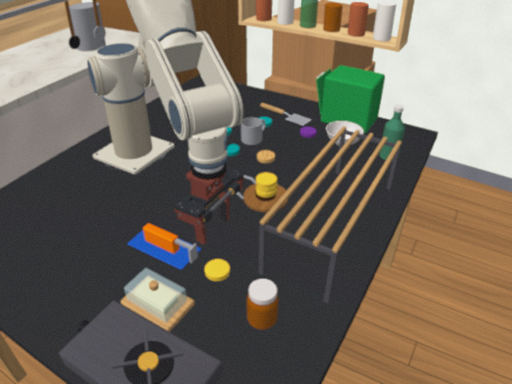

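Request:
servo_tool --plan '[[[4,-0.1,0,0,0,0,8.6],[8,-0.1,0,0,0,0,8.6],[10.5,-0.1,0,0,0,0,8.6],[12.5,-0.1,0,0,0,0,8.6],[13.6,-0.1,0,0,0,0,8.6],[14,-0.1,0,0,0,0,8.6],[14,-0.1,0,0,0,0,8.6]]]'

```text
t: 56.53
ee_pos: [597.9, -332.6, 16.1]
orientation: [-1.207, 1.211, 1.207]
ft_force: [0.1, -0.1, 0.4]
width: 85.9
```

Request:
servo_tool --plan '[[[0,0,0,0,0,0,5],[0,0,0,0,0,0,5],[0,0,0,0,0,0,5],[0,0,0,0,0,0,5],[0,0,0,0,0,0,5],[0,0,0,0,0,0,5],[0,0,0,0,0,0,5],[0,0,0,0,0,0,5]]]'

```text
t: 57.2
ee_pos: [598.4, -333.2, 17.4]
orientation: [-1.208, 1.21, 1.205]
ft_force: [-0.9, 1.2, 6.4]
width: 63.3
```

Request:
servo_tool --plan '[[[-1,0,0,0,0,0,5],[-5,0,0,0,0,0,5],[-9,0,0,0,0,0,5],[-13,1,3,0,0,0,5],[-13,2,7,0,0,0,5],[-13,3,11,0,0,0,5],[-13,4.2,15,0,0,0,5],[-13,4.2,19,0,0,0,5]]]'

```text
t: 57.87
ee_pos: [554.3, -145.0, 147.0]
orientation: [-1.205, 1.212, 1.206]
ft_force: [1.1, -0.3, -0.7]
width: 63.4
```

Request:
servo_tool --plan '[[[0,0,4,0,0,0,5],[0,0,8,0,0,0,5],[0,0,12,0,0,0,5],[0,0,14.5,0,0,0,5],[1,0,14.5,0,0,0,5],[3,0,14.5,0,0,0,5],[3,0,14.5,0,0,0,5],[3,0,14.5,0,0,0,5]]]'

```text
t: 58.53
ee_pos: [556.2, -1.8, 115.5]
orientation: [-1.205, 1.213, 1.208]
ft_force: [0.6, -0.0, -0.1]
width: 63.3
```

Request:
servo_tool --plan '[[[0,0,0,0,0,0,5],[0,0,0,0,0,0,5]]]'

```text
t: 58.7
ee_pos: [557.6, -2.1, 116.9]
orientation: [-1.206, 1.211, 1.205]
ft_force: [-0.7, -1.0, -0.1]
width: 63.3
```

Run:
```python
from h import *
delta((555.8,2,93.4),np.pi/2);print(pose()[2]["ft_force"])
im,c=snap("wrist","w35")
```

```text
pos [557.59  -2.1  116.9 ] shift cm [2.35 0.18 0.41] turn [-0. -0.  0.]
[-0.71 -0.96 -0.12]
```

View pics/w35.png

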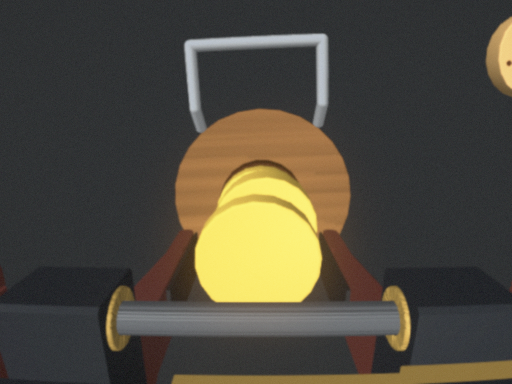

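Request:
servo_tool --plan '[[[0,0.1,0.2,0,0,0,5],[0,0.1,0.4,0,0,0,5],[0.8,0.1,0.4,0,0,0,5],[1.5,0.1,0.4,0,0,0,5],[1.5,0.1,0.4,0,0,0,5],[1.5,0.1,0.4,0,0,0,5]]]'

```text
t: 59.25
ee_pos: [555.5, 2.7, 100.2]
orientation: [-1.206, 1.212, 1.208]
ft_force: [0.8, -0.0, -0.5]
width: 63.4
```

Run:
```python
from h import *
delta((555.8,2,93.4),np.pi/2);print(pose()[2]["ft_force"])
```

```text
pos [555.46   2.68 100.21] shift cm [ 0.68 -0.04 -0.07] turn [-0.  0. -0.]
[ 0.79 -0.03 -0.51]
```

Request:
servo_tool --plan '[[[0.3,0,0,0,0,0,5],[0.5,0,0,0,0,0,5],[0.5,0,0,0,0,0,5]]]'

```text
t: 59.5
ee_pos: [555.8, 2.7, 95.6]
orientation: [-1.206, 1.211, 1.207]
ft_force: [-0.4, -0.4, -0.4]
width: 63.5
```

Request:
servo_tool --plan '[[[0.1,0,0,0,0,0,5],[0.15,0,0,0,0,0,5],[0.15,0,0,0,0,0,5]]]'

```text
t: 59.75
ee_pos: [556.1, 2.7, 94.5]
orientation: [-1.206, 1.211, 1.206]
ft_force: [-0.8, 0.5, -0.0]
width: 63.3
```

Request:
servo_tool --plan '[[[0.1,0,0,0,0,0,5],[0.15,0,0,0,0,0,5]]]'

```text
t: 59.92
ee_pos: [556.2, 2.7, 93.4]
orientation: [-1.207, 1.211, 1.206]
ft_force: [-1.8, 0.1, 7.5]
width: 63.8
```

Contact. I release, rise, and check the tower before fetching the wheat.

Request:
servo_tool --plan '[[[0,0,0,0,0,0,8.6],[0,0,0,0,0,0,8.6],[0,0,0,0,0,0,8.6],[0,0,0,0,0,0,8.6],[0,0,0,0,0,0,8.6],[-4,0,0,0,0,0,8.6],[-8,0,0,0,0,0,8.6],[-12,0,0,0,0,0,8.6]]]'

```text
t: 60.58
ee_pos: [555.3, 2.7, 213.7]
orientation: [-1.205, 1.213, 1.208]
ft_force: [1.3, -0.1, 0.1]
width: 85.9
```

Request:
servo_tool --plan '[[[0,2,4,0,0,0,8.6],[0,4,8,0,0,0,8.6],[0,6,12,0,0,0,8.6],[0,8,15,0,0,0,8.6],[0,10,18,0,0,0,8.6],[0,11.2,20.2,0,0,0,8.6],[0,11.2,20.2,0,0,0,8.6],[0,11.2,20.2,0,0,0,8.6]]]'

```text
t: 61.25
ee_pos: [444.3, 206.0, 213.2]
orientation: [-1.209, 1.209, 1.208]
ft_force: [0.6, -0.1, 1.0]
width: 85.9
```

Request:
servo_tool --plan '[[[3,0,0,0,0,0,8.6],[5,0,0,0,0,0,8.6],[5,0,0,0,0,0,8.6],[5,0,0,0,0,0,8.6],[5,0,0,0,0,0,8.6]]]'

```text
t: 61.67
ee_pos: [445.8, 204.6, 163.8]
orientation: [-1.206, 1.211, 1.205]
ft_force: [0.1, 0.3, -0.6]
width: 86.2
```

Run:
```python
from h import *
im,c=snap("wrist","w36")
q=wfit(im,"wheat",proj(c,(444.3,204.5,16)),50);s,e=center(c,q,16);print(s,e)
delta((*s,16.5),np.pi/2)
im,c=snap("top");cv2.imwrite("pics/t36.png",cv2.resize(im[130:230,140:320],None,fx=4,fy=4,interpolation=cv2.INTER_CUBIC))
im,c=snap("scene");cv2.imwrite("pics/s36.png",cv2.resize(im[130:250,180:330],None,fx=4,fy=4,interpolation=cv2.INTER_CUBIC))
```

```text
[442.54 205.16] [63.54 65.17]
pos [445.99 204.85 164.13] shift cm [14.76  0.37  0.02] turn [-0.  0.  0.]
```

View pics/t36.png

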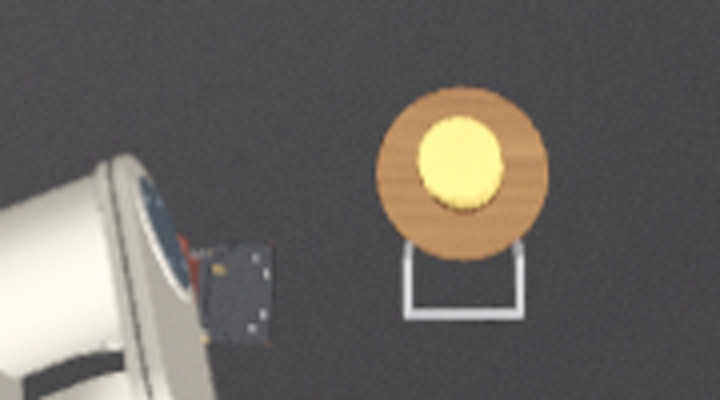

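View pics/s36.png

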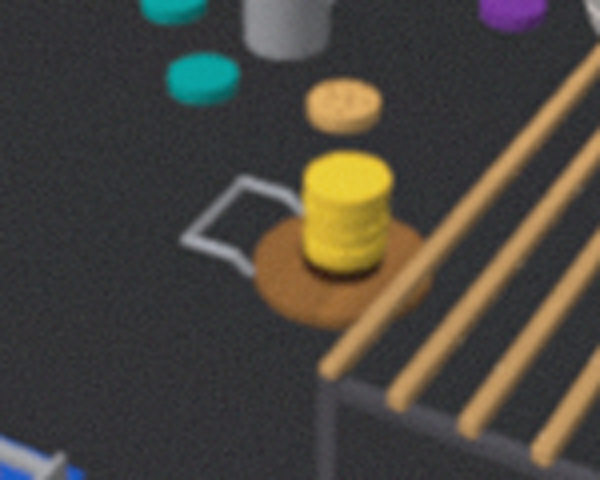

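View pics/w36.png

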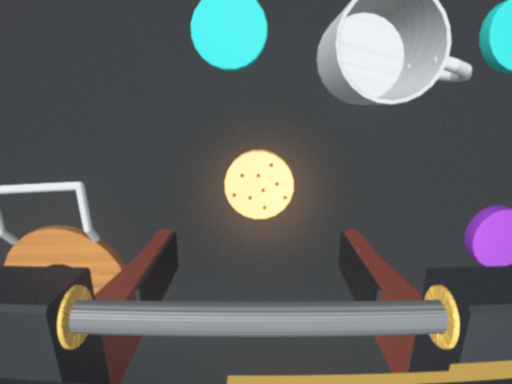

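Run:
```python
from h import *
t=ctrl.calibration("top");s=ctrl.calibration("scene")
print("D",onz(t,(255,170.5),92),"board",onz(t,(255.75,173.5),12))
print("scene D",onz(s,(180+347/4,130+178/4),92), "tri",tri([t,s],[(255,170.5),(180+347/4,130+178/4)]))
```

```text
D [554.62   0.51  92.  ] board [554.31  -0.56  12.  ]
scene D [560.46  -1.96  92.  ] tri (array([556.58,   1.55,  88.34]), [np.float64(1.7967584719087029), np.float64(1.7967584719085774)])
```

Request:
servo_tool --plan '[[[4,0.2,0,0,0,0,8.6],[8,0.2,0,0,0,0,8.6],[11,0.2,0,0,0,0,8.6],[13,0.2,0,0,0,0,8.6],[14.2,0.2,0,0,0,0,8.6],[14.6,0.2,0,0,0,0,8.6],[14.6,0.2,0,0,0,0,8.6]]]'

```text
t: 62.4
ee_pos: [443.1, 205.2, 17.0]
orientation: [-1.206, 1.211, 1.206]
ft_force: [-0.1, -0.5, -1.8]
width: 86.0
```

Request:
servo_tool --plan '[[[0,0,0,0,0,0,5],[0,0,0,0,0,0,5],[0,0,0,0,0,0,5],[0,0,0,0,0,0,5],[0,0,0,0,0,0,5],[0,0,0,0,0,0,5],[0,0,0,0,0,0,5],[0,0,0,0,0,0,5]]]'

```text
t: 63.07
ee_pos: [443.6, 205.4, 18.1]
orientation: [-1.207, 1.209, 1.206]
ft_force: [-0.8, 0.3, 7.3]
width: 63.1
```

Request:
servo_tool --plan '[[[-1,0,0,0,0,0,5],[-5,0,0,0,0,0,5],[-9,0,0,0,0,0,5],[-13,0,0,0,0,0,5],[-14,-1,-3,0,0,0,5],[-14,-3,-6,0,0,0,5],[-14,-5,-9,0,0,0,5],[-14,-7,-12,0,0,0,5]]]'

```text
t: 63.73
ee_pos: [513.0, 83.7, 158.7]
orientation: [-1.208, 1.209, 1.206]
ft_force: [-0.2, 0.6, -0.2]
width: 63.2
```

Request:
servo_tool --plan '[[[0,-2,-3,0,0,0,5],[0,-4.2,-6,0,0,0,5],[0,-4.2,-8.3,0,0,0,5],[0,-4.2,-8.3,0,0,0,5],[1.5,-4.2,-8.3,0,0,0,5],[3,-4.2,-8.3,0,0,0,5],[3,-4.2,-8.3,0,0,0,5],[3,-4.2,-8.3,0,0,0,5]]]'

```text
t: 64.4
ee_pos: [553.1, 2.2, 127.0]
orientation: [-1.206, 1.212, 1.208]
ft_force: [-0.5, 0.2, 0.4]
width: 63.6
```

Request:
servo_tool --plan '[[[0,0,0,0,0,0,5],[0,0,0,0,0,0,5],[0,0,0,0,0,0,5]]]'

```text
t: 64.65
ee_pos: [554.5, 2.0, 128.0]
orientation: [-1.207, 1.21, 1.206]
ft_force: [-0.7, 0.6, -0.3]
width: 63.3
```

Run:
```python
from h import *
delta((556,2,110),np.pi/2);print(pose()[2]["ft_force"])
im,c=snap("scene");cv2.imwrite("pics/s37.png",cv2.resize(im[110:230,180:330],None,fx=4,fy=4,interpolation=cv2.INTER_CUBIC))
```

```text
pos [554.48   1.99 128.  ] shift cm [ 1.8  -0.15  0.  ] turn [-0. -0.  0.]
[-0.72  0.63 -0.3 ]
```

View pics/s37.png

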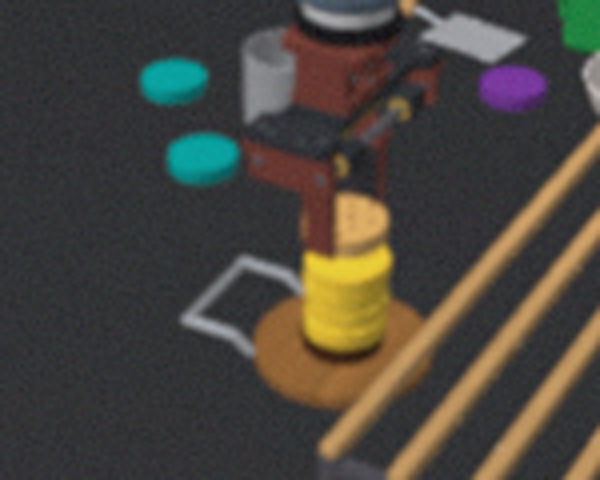

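Request:
servo_tool --plan '[[[0.5,-0.1,0,0,0,0,5],[1,-0.1,0,0,0,0,5],[1.2,-0.1,0,0,0,0,5],[1.2,-0.1,0,0,0,0,5],[1.2,-0.1,0,0,0,0,5]]]'

```text
t: 65.12
ee_pos: [554.8, 1.6, 114.7]
orientation: [-1.206, 1.212, 1.207]
ft_force: [-0.1, -0.7, -0.9]
width: 63.4
```

Run:
```python
from h import *
delta((556,2,110),np.pi/2);print(pose()[2]["ft_force"])
```

```text
pos [554.81   1.65 114.66] shift cm [ 0.47 -0.12  0.04] turn [-0. -0. -0.]
[-0.06 -0.74 -0.91]
```

Request:
servo_tool --plan '[[[0.2,-0.1,0,0,0,0,5],[0.3,-0.1,0,0,0,0,5],[0.3,-0.1,0,0,0,0,5]]]'

```text
t: 65.37
ee_pos: [556.0, 1.6, 111.9]
orientation: [-1.206, 1.211, 1.207]
ft_force: [-0.1, -0.1, -1.0]
width: 63.6
```

Request:
servo_tool --plan '[[[0.1,0,0,0,0,0,5],[0.15,0,0,0,0,0,5],[0.15,0,0,0,0,0,5]]]'

```text
t: 65.62
ee_pos: [556.0, 1.7, 110.5]
orientation: [-1.206, 1.211, 1.206]
ft_force: [0.1, -0.6, -0.4]
width: 63.5
```

Request:
servo_tool --plan '[[[0.1,0,0,0,0,0,5],[0.1,0,0,0,0,0,5]]]'

```text
t: 65.78
ee_pos: [556.2, 1.7, 110.2]
orientation: [-1.207, 1.211, 1.206]
ft_force: [-1.5, 0.3, 5.2]
width: 63.0
```

Request:
servo_tool --plan '[[[0,0,0,0,0,0,8.6],[0,0,0,0,0,0,8.6],[0,0,0,0,0,0,8.6],[0,0,0,0,0,0,8.6],[0,0,0,0,0,0,8.6],[-4,0,0,0,0,0,8.6],[-8,0,0,0,0,0,8.6],[-12,0,0,0,0,0,8.6]]]'

```text
t: 66.45
ee_pos: [555.3, 1.7, 230.2]
orientation: [-1.205, 1.213, 1.208]
ft_force: [1.5, 0.1, 0.4]
width: 86.1
```

Request:
servo_tool --plan '[[[0,2,4,0,0,0,8.6],[0,4,8,0,0,0,8.6],[0,6,12,0,0,0,8.6],[0,8,16,0,0,0,8.6],[0,10,20,0,0,0,8.6],[0,10,20,0,0,0,8.6],[0,10,20,0,0,0,8.6],[0,10,20,0,0,0,8.6]]]'

```text
t: 67.12
ee_pos: [456.5, 202.6, 229.6]
orientation: [-1.208, 1.21, 1.208]
ft_force: [-0.3, 0.1, 0.7]
width: 86.3
```

Run:
```python
from h import *
o=pose()[2];print(o["t"],o["ee_pos"],o["qvel"],o["width"])
im,t=snap("top","t38")
h=im[130:230,200:380];cv2.imwrite("pics/t38c.png",cv2.resize(h,None,fx=4,fy=4,interpolation=cv2.INTER_CUBIC))
im,c=snap("scene","s38");cv2.imwrite("pics/s38c.png",cv2.resize(im[130:250,180:330],None,fx=4,fy=4,interpolation=cv2.INTER_CUBIC))
```

```text
67.1167 [456.54 202.6  229.62] [-0.04  0.   -0.01 -0.    0.   -0.  ] 86.29462144987576
```

View pics/t38.png

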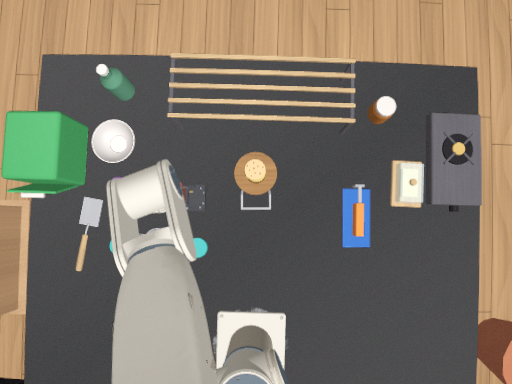

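View pics/t38c.png

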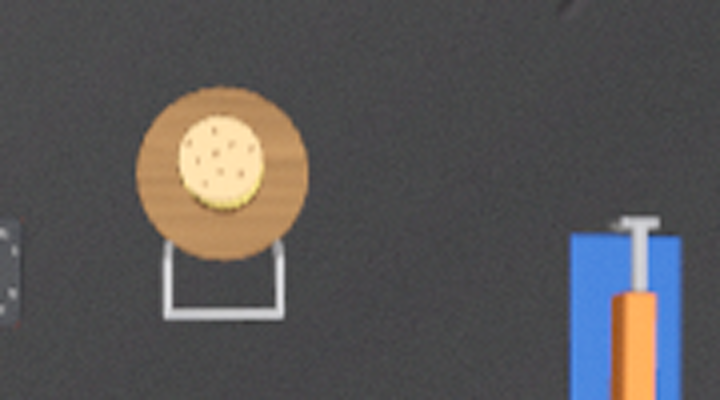

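View pics/s38c.png

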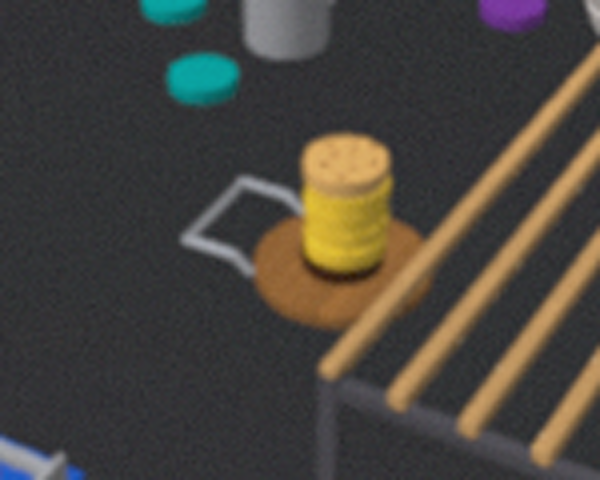

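Request:
servo_tool --plan '[[[0,0,0,0,0,0,8.6],[0,0,0,0,0,0,8.6],[0,0,0,0,0,0,8.6],[0,0,0,0,0,0,8.6],[0,0,0,0,0,0,8.6],[0,0,0,0,0,0,8.6]]]'

```text
t: 67.72
ee_pos: [456.9, 201.8, 229.5]
orientation: [-1.206, 1.211, 1.206]
ft_force: [0.0, -0.5, -1.0]
width: 86.0
```

Run:
```python
from h import *
t=ctrl.calibration("top");s=ctrl.calibration("scene")
T=lambda u,v:(200+u/4,130+v/4)
print("wheat",onz(t,T(221,161),108),"board",onz(t,T(222.5,173.5),12),"tri",tri([t,s],[T(221,161),(180+347/4,130+160/4)]))
print("hook front top",onz(t,T(642,293),53),"pad front",onz(t,T(626,236),3))
a=cv2.imread("pics/top0.png").astype(int);b=snap("top","t39")[0].astype(int)
for n,(u,v) in dict(bowl=(113,141),butter=(407,183)).items():
    print(n,np.abs(a-b)[v-30:v+30,u-30:u+30].mean())
```

```text
wheat [553.52  -0.54 108.  ] board [554.7   -0.15  12.  ] tri (array([555.92,   0.79, 104.75]), [np.float64(2.370423918068919), np.float64(2.3704239180689797)])
hook front top [ 466.19 -332.41   53.  ] pad front [ 514.51 -330.96    3.  ]
bowl 8.005
butter 7.992314814814815
```

```bash
python3 -c "
from workcell import ctrl
print(ctrl.close_job())"
```

```text
the job is handed in; nothing more can be done
None
```

The job is handed in. The board was dragged out with the hook and the tower is built on it: rye, then all four yellow cheeses, then wheat. The hook tool is back on its pad. `close_job()` gives no verdict, so the result rests on my own checks below.

**What went differently**
- **Hook:** I gripped the tool about 25 mm too high because the fingers were still closing when I lifted. I set it down with the hook in the loop, gripped it again properly, and then dragged the board out.
- **Knocked cheese:** the second cheese was knocked off the tower while the arm was away. I drew the board about 42 mm further out with closed fingers in the loop, which was allowed because the board was already clear. Then I laid the cheese flat on the counter and stacked it again.

**Last checks**
- **Tower:** in the top view the wheat is within about 1.5 mm of the board's centre. Two views together put its top at about 105 mm, against 108 mm expected, with the rays disagreeing by 2.4 mm. The tower looks level in the scene picture.
- **Board:** its centre is about 135 mm in front of the rack.
- **Hook tool:** it stands about 8 mm from the middle of its pad.
- **Cup, bowl and butter dish:** they look unmoved. For the bowl and butter dish, the picture comparison showed only a small, equal difference. The cup was hidden from the top camera at the end, so I checked it only by eye in the scene picture.
- **Gripper:** it was open and well away from everything, at 67.7 s on the clock just before hand-in.

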